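# Draw down a vacuum chamber lid crisscross

## Robot

A 6-joint arm with a two-finger parallel gripper is mounted at the origin on the work surface. World frame = base frame: x ahead of the robot, y to its left, z up, the work surface at z = 0. Lengths are in m, angles in rad, forces in N, time in s.
With the tool pointing down it reaches from about 0.25 to 0.775 m from the base axis. Payload 4 kg.
Tool frame: the origin (TCP) lies where the fingers leave the gripper's body, on its centre line; the fingertips stand 97 mm ahead of it and the grasp point (between the pads) lies 78 mm ahead of it; z points along the fingers, y is the line along which they close (so a half turn about z gives the same grasp; the last joint's range is limited). The gripper opens to 94 mm and grips with 3 to 60 N. Pads are 16 mm wide; open, the fingers measure 119 mm over their backs; the gripper's body (75 mm by 177 mm) begins 78 mm behind the grasp point.
Start: joints at [1.224, 0.087, 1.371, -0, 1.684, -0.103], TCP at [0.133, 0.534, 0.303] pointing down, gripper open.
Joint ranges: [-3.1, 3.1], [-0.76, 2.03], [0.27, 2.55], [-1.08, 4.22], [0.17, 2.65], [-2.57, 2.57]. Speed limits (rad/s): [2.79, 2.79, 3.14, 3.14, 3.14, 3.14].

## Interface

Orientations are given as [roll, pitch, yaw] about the fixed x, y, z axes, in that order (R = Rz(yaw) Ry(pitch) Rx(roll)).
In Python, from bench import robot, eyes gives the robot as it stands. The module is installed in compiled form; this text tells all that it offers.
- The arm moves only by the tool carry_out, never from a script. Its argument "deltas" is a list of rows, each an object of numbers: "dx", "dy", "dz": the shift along the tool's x, y, z each as a share of 0.02 m, from -1 to 1; "wx", "wy", "wz": the turn, a rotation vector about the tool's x, y, z each as a share of 0.12 rad, from -1 to 1; "gripper": the closure in counts, from 0 (fully open) to 255 (shut). In form: [{"dx": .., "dy": .., "dz": .., "wx": .., "wy": .., "wz": .., "gripper": ..}, ...]. A call has 1 to 20 rows; each row shifts and turns the commanded pose from where the row before left it, along the tool's axes as they then stand; what a row does not reach is not made up. A row lasts 1/12 s, in which the tool goes at most 41.7 mm and 7.16 degrees, less where a joint would pass 70% of its speed; a pose out of reach is approached as far as the arm can. A call with a number of a shift or a turn outside -1 to 1 is refused whole. A call with a gripper value outside its range is refused whole. The fingers move at their own pace and stop on an object; the grip force is fixed at half the most. Time passes only in rows, so rows that do not move let the fingers close. It gives the time, the measured TCP pose, the force, the opening and the grip force at its end, in the units of the state.
- robot.get_obs(): the state, without advancing time (a new reading comes with each control period).
- eyes.snapshot(name): name is "side" or "top" or "wrist"; returns the picture (400x640x3 uint8, red, green, blue); there is no depth.
- eyes.get_calibration(name): a dict with "fovy" (degrees; the focal length in pixels is half the picture's height over the tangent of half this angle, whatever the lens; pixels are square), "cx", "cy" (the principal point, pixels), "R" (3x3) and "t" (3): a world point X has camera coordinates R X + t. Camera axes: x right, y down, z forward; pixel columns grow to the right and rows downward; lengths in m; the calibration is good to about 2 mm. The wrist camera is an equidistant fisheye: a pixel r from the principal point sees the ray r / f radians off the axis. A picture is of the moment at which its call begins: read the wrist's pose just before it. get_calibration takes no time and is no camera call; for the wrist camera it gives the pose at the moment of the call.
- robot.close_job(): hands the job in; it is judged then, once.
The state is a dict: "time": time; "joint_positions": joint angles; "qvel": joint speeds; "joint_torque": joint torques, N m; "tool_pos": TCP position; "ee_rot": TCP orientation; "wrist_force": force on the tool from outside, world axes, zero at the start; "wrist_torque": the same for the moment, N m; "width": finger opening in m; "finger_force": force on a finger pad.
Only numpy, scipy, OpenCV 4.12 (cv2) and the standard library are available. Lean on these libraries where they do the work, as an engineer would, in place of code of your own. Each camera call takes 0.05 s, during which the arm holds its last target. There are 200 camera calls.

## Task

Close the vacuum chamber by turning its four red-handled clamp screws clockwise, in crisscross order: first one screw and the one diagonally opposite, then the other two, each only part of the way, then on until all four are tight. A screw is tight when its handle takes a push of about 10 N; more than 14 N would crack the lid. The lid must end flat and fully home on the rim and never tilt by more than about a degree on the way; leave everything else on the bench where it is.

Things in the scene. Friction and masses are not known exactly. Their poses are not given: they have to be found in the camera images.
- screw1_grip (a point): crank handle of clamp screw 1, whose axis is at the +x +y (in the lid's axes) corner of the lid: an upright red post 16 mm across, standing 33 mm above a steel arm 10 mm wide and 8 mm thick. The point is on the post's axis, 13 mm below its top, 45 mm out from the screw's axis and 42 mm above the underside of the screw's flange; its x axis points from the screw's axis to the post, z up
- screw2_grip (a point): crank handle of clamp screw 2, whose axis is at the +x -y (in the lid's axes) corner of the lid: an upright red post 16 mm across, standing 33 mm above a steel arm 10 mm wide and 8 mm thick. The point is on the post's axis, 13 mm below its top, 45 mm out from the screw's axis and 42 mm above the underside of the screw's flange; its x axis points from the screw's axis to the post, z up
- screw3_grip (a point): crank handle of clamp screw 3, whose axis is at the -x -y (in the lid's axes) corner of the lid: an upright red post 16 mm across, standing 33 mm above a steel arm 10 mm wide and 8 mm thick. The point is on the post's axis, 13 mm below its top, 45 mm out from the screw's axis and 42 mm above the underside of the screw's flange; its x axis points from the screw's axis to the post, z up
- screw4_grip (a point): crank handle of clamp screw 4, whose axis is at the -x +y (in the lid's axes) corner of the lid: an upright red post 16 mm across, standing 33 mm above a steel arm 10 mm wide and 8 mm thick. The point is on the post's axis, 13 mm below its top, 45 mm out from the screw's axis and 42 mm above the underside of the screw's flange; its x axis points from the screw's axis to the post, z up
- screw1 (a joint): turn of clamp screw 1 (rad), 0 at the start, growing clockwise seen from above; 6.4 mm down per rad. At the start each flange (28 mm across) hangs 0.1 to 2.1 mm clear of the lid, unknown and different for each screw, so each goes tight somewhere between 0.95 and 1.45 rad, to be found by feel. The post goes down with its screw; the fingers may slide on it
- screw2 (a joint): turn of clamp screw 2 (rad), 0 at the start, growing clockwise seen from above; 6.4 mm down per rad. Push needed at any handle, across its arm: 3 to 4 N when free, up to about 6 N while it squeezes the gasket; once the lid is on the rim it rises by 4 to 5 N (20 N of clamping) per 0.1 rad more. Tightening one corner may slacken a neighbour, so check again
- screw3 (a joint): turn of clamp screw 3 (rad), 0 at the start, growing clockwise seen from above; 6.4 mm down per rad. Wanted at every screw: 15 to 55 N of clamping, that is a push of about 7 to 14 N at the handle while it turns; 10 to 11 N is right
- screw4 (a joint): turn of clamp screw 4 (rad), 0 at the start, growing clockwise seen from above; 6.4 mm down per rad. Threads of all four hold where they are left
- lid: white square lid with a clear window, 184 x 184 x 12 mm, 0.45 kg; origin at the centre of its underside, z up. Starts level on the springy black gasket, 6 mm above the chamber's rim; kept sideways by four low steel guides. The four screws stand 66 mm either way from its centre; 1 and 3 are opposite one another, and so are 2 and 4 (order round the lid: 1, 2, 3, 4)
- lid_centre (a point): centre of the lid, 6 mm above its underside
- seat_centre (a point): middle of the chamber's rim plane (90 mm above the table), z up, turned with the chamber; when the lid is fully home lid_centre is 6 mm above it, at the start about 12 mm
- chamber: aluminium vacuum chamber, 200 x 200 x 90 mm, fixed to the table, gauge and hose nozzle on its +x face; origin at the centre of its underside
- spare_screw: bystander: a spare clamp screw with red crank handle, 55 mm tall
- spare_ring: bystander: black rubber ring, 90 mm across
- red_pot: bystander: white sample pot with red cap, 60 mm tall
- amber_bottle: bystander: small amber bottle, 110 mm tall
- slide_box: bystander: blue slide box 85 x 35 x 30 mm
- petri: bystander: clear dish 88 mm across, 14 mm tall
- spatula: bystander: metal spatula 170 mm long

How it is judged:
On the way, in this order (a step that is already met when the one before it is completed fails the run):
1. one screw and its diagonal opposite have been turned in part-way (over 0.15 rad) while the other two have not (under 0.08 rad) (((value of joint each of screw1, screw3 above 0.15 rad and value of joint each of screw2, screw4 below 0.08 rad) or (value of joint each of screw2, screw4 above 0.15 rad and value of joint each of screw1, screw3 below 0.08 rad))), for 0.1 s.
2. all four screws are part-way in (over 0.15 rad) while the lid is still at least 1 mm off the rim (value of joint each of screw1, screw2, screw3, screw4 above 0.15 rad and z of lid_centre in the frame of seat_centre above 0.007 m), for 0.1 s.
At the end, for the whole second after the job is handed in: The lid is on the rim (within 0.8 mm) and level (within 0.4 degrees), at rest, and each of the four screws clamps it with 15 N or more (never over 55 N) (z of lid_centre in the frame of seat_centre below 0.0068 m and angle between lid's own z axis and vertical below 0.007 rad and contact force between each of screw1, screw2, screw3, screw4 and lid above 15 N and linear speed of lid below 0.01 m/s); the robot touches nothing.
It fails at once if the lid tilts more than 1.25 degrees (angle between lid's own z axis and vertical above 0.0218 rad).
It fails at once if a screw is overtightened: it clamps the lid with more than 55 N (contact force between any of screw1, screw2, screw3, screw4 and lid above 55 N).
It fails at once if a bystander is moved more than 20 mm (distance of any of spare_screw, spare_ring, red_pot, amber_bottle, slide_box, petri, spatula from where it was at the start of the episode above 0.02 m).
It also fails if it takes over 72 s, if anything falls off the work surface, if the arm or the gripper's body presses on something with over 40 N, if the wrist force passes 120 N, or if a joint passes its speed limit or range.

## Working session

There is one attempt and no reset: what is moved stays moved. The work goes in short steps, Python scripts to look and compute and a tool call to move; the robot and the scene stay as the last step left them, time stands still between calls to the robot, and variables do not carry over. Pictures are saved under pics/ and viewed, at most 10 in all, crops included, and the job is handed in when it is done.

Besides the shell and the picture viewer there is one more tool, called after ">>>" as a command line: name --argument value ..., lists and objects as JSON in quotes. carry_out: Moves the arm, as the interface text tells. Shift numbers are shares of 0.02 m and turn numbers shares of 0.12 rad, none past 1 either way. Its arguments: {"type":"object","properties":{"deltas":{"type":"array","items":{"type":"object","properties":{"dx":{"type":"number"},"dy":{"type":"number"},"dz":{"type":"number"},"wx":{"type":"number"},"wy":{"type":"number"},"wz":{"type":"number"},"gripper":{"type":"number"}}}}},"required":["deltas"]}

```bash
mkdir -p pics; python3 - <<'E'
from bench import robot, eyes
import cv2,numpy as np
o=robot.get_obs(); print(o)
for n in ("side","top"):
    c=eyes.get_calibration(n); print(n,c)
    cv2.imwrite(f"pics/{n}0.png",eyes.snapshot(n)[:,:,::-1])
E
```

```text
{'time': 0.0, 'joint_positions': array([ 1.22387927e+00,  8.79405986e-02,  1.37221691e+00,  1.03991810e-05,
        1.68360306e+00, -1.03085798e-01]), 'qvel': array([ 0.00136123,  0.00055222, -0.00076537,  0.00159349,  0.00010839,
        0.00140386]), 'joint_torque': array([-6.24705699e-04, -3.40178311e+01, -3.02429187e+01,  7.17062526e-02,
        3.26794235e-02, -1.69090763e-04]), 'tool_pos': array([0.13266378, 0.53342036, 0.30153077]), 'ee_rot': array([-3.13943731e+00, -2.33366758e-04,  2.89776230e+00]), 'wrist_force': array([-0.72994956,  0.07435774,  0.44266244]), 'wrist_torque': array([ 0.03342661, -0.00498222,  0.02436293]), 'finger_force': 0.0, 'width': 0.09384736518112767}
side {'fovy': 51.28791938700183, 'cx': 325.7285014741377, 'cy': 203.69556312508163, 'R': array([[-0.99538225, -0.09590488, -0.00405283],
       [-0.05071151,  0.56123713, -0.82610001],
       [ 0.08150163, -0.82207977, -0.56350895]]), 't': array([0.53882261, 0.14519283, 1.04504892])}
top {'fovy': 53.032551325360195, 'cx': 321.5653492889787, 'cy': 195.23866878876004, 'R': array([[-0.00588798, -0.99985075,  0.01624224],
       [-0.99711102,  0.00464024, -0.07581617],
       [ 0.07572948, -0.01664172, -0.99698952]]), 't': array([-0.02497907,  0.52436163,  1.05503313])}
```

View pics/side0.png

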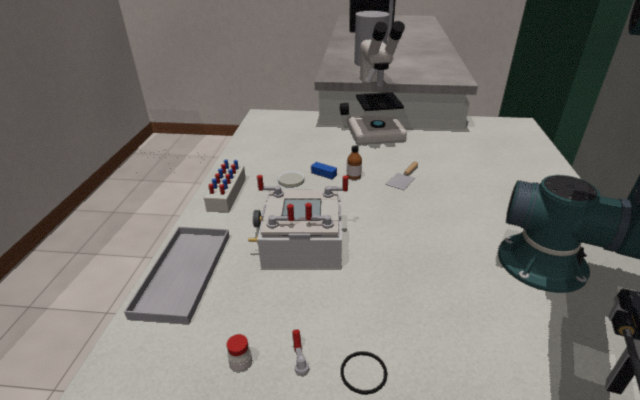

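View pics/top0.png

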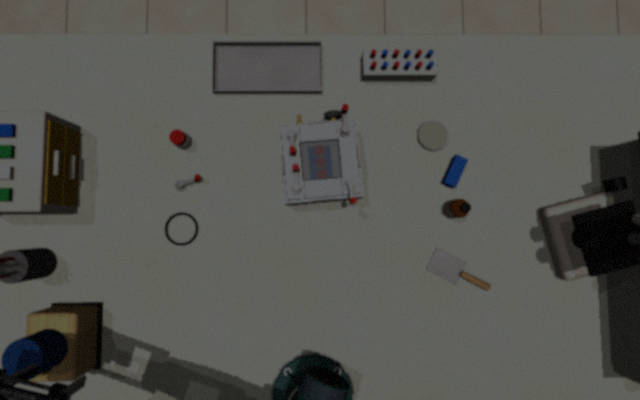

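The side view shows the chamber at about (300,225), with its four red posts at (261,183), (346,183), (291,212) and (309,212). The top view shows the posts at (346,107), (352,200), (292,150) and (295,168), on a chamber centred near (322,162). Next I triangulate the posts.

```bash
cat > h.py <<'E'
import cv2,numpy as np
def red(img,v=40):
    h=cv2.cvtColor(img,cv2.COLOR_RGB2HSV); m=((h[...,0]<8)|(h[...,0]>172))&(h[...,1]>150)&(h[...,2]>v)
    n,l,s,c=cv2.connectedComponentsWithStats(m.astype(np.uint8))
    return [(c[i],s[i]) for i in range(1,n) if s[i][4]>=8]
def ray(c,u,v,fish=False):
    f=200/np.tan(np.radians(c['fovy'])/2); a=np.array([u-c['cx'],v-c['cy']])/f
    if fish:
        th=np.linalg.norm(a); d=np.r_[a/th*np.sin(th),np.cos(th)]
    else: d=np.r_[a,1]
    return -c['R'].T@c['t'], c['R'].T@d
def onz(c,u,v,z,fish=False):
    o,d=ray(c,u,v,fish); return o+d*(z-o[2])/d[2]
E
python3 - <<'E'
from h import *; from bench import eyes
np.set_printoptions(precision=4,suppress=True)
for n,box in (("side",(240,370,160,230)),("top",(270,370,90,215))):
    c=eyes.get_calibration(n); im=cv2.imread(f"pics/{n}0.png")[:,:,::-1]
    for p,s in red(np.ascontiguousarray(im)):
        if box[0]<p[0]<box[1] and box[2]<p[1]<box[3]: print(n,p,s,onz(c,*p,.1485 if n=="side" else .158))
print(eyes.get_calibration("wrist"))
E
```

```text
side [345.0741 182.1667] [343 175   6  16  54] [ 0.4994 -0.0944  0.1485]
side [260.0204 182.2041] [258 176   5  14  49] [ 0.7192 -0.0745  0.1485]
side [308.1096 210.8493] [306 203   5  17  73] [0.5781 0.0419 0.1485]
side [290.1831 211.7465] [288 205   6  15  71] [0.6192 0.0493 0.1485]
top [344.8333 107.4583] [343 105   5   6  24] [ 0.7229 -0.082   0.158 ]
top [292.2593 149.8519] [290 147   5   7  27] [0.6212 0.0429 0.158 ]
top [295.1538 167.5385] [293 165   5   6  26] [0.5792 0.0362 0.158 ]
top [352.56 200.08] [350 198   6   5  25] [ 0.5021 -0.0978  0.158 ]
{'fovy': 65.70646984690485, 'cx': 315.5294832488903, 'cy': 199.9210218396115, 'R': array([[ 0.2403,  0.9707, -0.0012],
       [ 0.9366, -0.2315,  0.2632],
       [ 0.2552, -0.0644, -0.9648]]), 't': array([-0.5485, -0.0279,  0.3911])}
```

>>> carry_out --deltas '[{"dx":-0.99,"dy":-0.71,"gripper":190},{"dx":-0.99,"dy":-0.71,"gripper":190},{"dx":-0.99,"dy":-0.71,"gripper":190},{"dx":-0.99,"dy":-0.71,"gripper":190},{"dx":-0.99,"dy":-0.71,"gripper":190},{"dx":-0.99,"dy":-0.71,"gripper":190},{"dx":-0.99,"dy":-0.71,"gripper":190},{"dx":-0.99,"dy":-0.71,"gripper":190},{"dx":-0.99,"dy":-0.71,"gripper":190},{"dx":-0.99,"dy":-0.71,"gripper":190},{"dx":-0.99,"dy":-0.71,"gripper":190},{"dx":-0.99,"dy":-0.71,"gripper":190},{"dx":-0.99,"dy":-0.71,"gripper":190},{"dx":-0.99,"dy":-0.71,"gripper":190},{"dx":-0.99,"dy":-0.71,"gripper":190},{"dx":-0.99,"dy":-0.71,"gripper":190},{"dx":-0.99,"dy":-0.71,"gripper":190},{"dx":-0.99,"dy":-0.71,"gripper":190},{"dx":-0.99,"dy":-0.71,"gripper":190},{"dx":-0.99,"dy":-0.71,"gripper":190}]'

```text
invalid input
```

>>> carry_out --deltas '[{"dx":-0.99,"dy":-0.71,"gripper":190},{"dx":-0.99,"dy":-0.71,"gripper":190},{"dx":-0.99,"dy":-0.71,"gripper":190},{"dx":-0.99,"dy":-0.71,"gripper":190},{"dx":-0.99,"dy":-0.71,"gripper":190},{"dx":-0.99,"dy":-0.71,"gripper":190},{"dx":-0.99,"dy":-0.71,"gripper":190},{"dx":-0.99,"dy":-0.71,"gripper":190},{"dx":-0.99,"dy":-0.71,"gripper":190},{"dx":-0.99,"dy":-0.71,"gripper":190},{"wz":-0.7,"gripper":190},{"wz":-0.7,"gripper":190},{"wz":-0.7,"gripper":190},{"gripper":190}]'

```text
invalid input
```

```bash
python3 - <<'E'
from bench import robot, eyes
import cv2,numpy as np,pickle
o=robot.get_obs(); print(o['time'],o['tool_pos'],o['ee_rot'],o['wrist_force'],o['width'],o['joint_positions'])
c=eyes.get_calibration("wrist"); pickle.dump(c,open("w1.pkl","wb"))
cv2.imwrite("pics/w1.png",eyes.snapshot("wrist")[:,:,::-1])
E
```

```text
0.1 [0.13266289 0.53345774 0.30163167] [-3.13963790e+00 -1.70149883e-04  2.89780270e+00] [ 0.40428915 -0.35515    -0.152977  ] 0.09364270693129519 [ 1.22392362e+00  8.78878678e-02  1.37207485e+00 -3.21022495e-05
  1.68359182e+00 -1.03086498e-01]
```

View pics/w1.png

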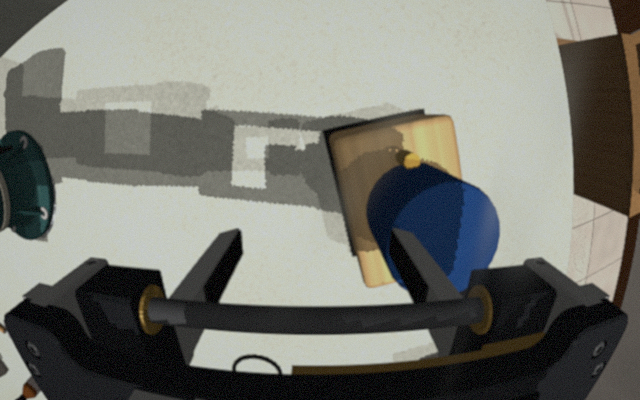

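The first move call was refused, so I'll send every key in each row. The picture shows the fingers filling the lower half of the wrist view, around (240,235) and (400,235). I'll stop with the lid in the upper half.

>>> carry_out --deltas '[{"dx":-0.97,"dy":-0.6,"dz":0,"wx":0,"wy":0,"wz":0,"gripper":190},{"dx":-0.97,"dy":-0.6,"dz":0,"wx":0,"wy":0,"wz":0,"gripper":190},{"dx":-0.97,"dy":-0.6,"dz":0,"wx":0,"wy":0,"wz":0,"gripper":190},{"dx":-0.97,"dy":-0.6,"dz":0,"wx":0,"wy":0,"wz":0,"gripper":190},{"dx":-0.97,"dy":-0.6,"dz":0,"wx":0,"wy":0,"wz":0,"gripper":190},{"dx":-0.97,"dy":-0.6,"dz":0,"wx":0,"wy":0,"wz":0,"gripper":190},{"dx":-0.97,"dy":-0.6,"dz":0,"wx":0,"wy":0,"wz":0,"gripper":190},{"dx":-0.97,"dy":-0.6,"dz":0,"wx":0,"wy":0,"wz":0,"gripper":190},{"dx":-0.97,"dy":-0.6,"dz":0,"wx":0,"wy":0,"wz":0,"gripper":190},{"dx":-0.97,"dy":-0.6,"dz":0,"wx":0,"wy":0,"wz":0,"gripper":190},{"dx":-0.97,"dy":-0.6,"dz":0,"wx":0,"wy":0,"wz":0,"gripper":190},{"dx":-0.97,"dy":-0.6,"dz":0,"wx":0,"wy":0,"wz":0,"gripper":190},{"dx":-0.97,"dy":-0.6,"dz":0,"wx":0,"wy":0,"wz":0,"gripper":190},{"dx":-0.97,"dy":-0.6,"dz":0,"wx":0,"wy":0,"wz":0,"gripper":190},{"dx":-0.97,"dy":-0.6,"dz":0,"wx":0,"wy":0,"wz":0,"gripper":190},{"dx":-0.97,"dy":-0.6,"dz":0,"wx":0,"wy":0,"wz":0,"gripper":190},{"dx":-0.97,"dy":-0.6,"dz":0,"wx":0,"wy":0,"wz":0,"gripper":190}]'

```text
time: 1.57
tool_pos: [0.4041, 0.2552, 0.3024]
ee_rot: [-3.141, -0.0, 2.898]
wrist_force: [-0.7, 0.5, -0.1]
width: 0.0243
finger_force: 0.0
```

>>> carry_out --deltas '[{"dx":-0.97,"dy":-0.6,"dz":0,"wx":0,"wy":0,"wz":0,"gripper":190},{"dx":-0.97,"dy":-0.6,"dz":0,"wx":0,"wy":0,"wz":0,"gripper":190},{"dx":-0.97,"dy":-0.6,"dz":0,"wx":0,"wy":0,"wz":0,"gripper":190},{"dx":-0.97,"dy":-0.6,"dz":0,"wx":0,"wy":0,"wz":0,"gripper":190},{"dx":-0.97,"dy":-0.6,"dz":0,"wx":0,"wy":0,"wz":0,"gripper":190},{"dx":-0.97,"dy":-0.6,"dz":0,"wx":0,"wy":0,"wz":0,"gripper":190},{"dx":-0.97,"dy":-0.6,"dz":0,"wx":0,"wy":0,"wz":0,"gripper":190},{"dx":-0.97,"dy":-0.6,"dz":0,"wx":0,"wy":0,"wz":0,"gripper":190},{"dx":-0.97,"dy":-0.6,"dz":0,"wx":0,"wy":0,"wz":0,"gripper":190},{"dx":-0.97,"dy":-0.6,"dz":0,"wx":0,"wy":0,"wz":0,"gripper":190},{"dx":-0.97,"dy":-0.6,"dz":0,"wx":0,"wy":0,"wz":0,"gripper":190},{"dx":-0.97,"dy":-0.6,"dz":0,"wx":0,"wy":0,"wz":0,"gripper":190},{"dx":-0.97,"dy":-0.6,"dz":0,"wx":0,"wy":0,"wz":0,"gripper":190},{"dx":-0.97,"dy":-0.6,"dz":0,"wx":0,"wy":0,"wz":0,"gripper":190},{"dx":-0.97,"dy":-0.6,"dz":0,"wx":0,"wy":0,"wz":0,"gripper":190},{"dx":-0.97,"dy":-0.6,"dz":0,"wx":0,"wy":0,"wz":-0.7,"gripper":190},{"dx":0,"dy":0,"dz":0,"wx":0,"wy":0,"wz":-0.7,"gripper":190},{"dx":0,"dy":0,"dz":0,"wx":0,"wy":0,"wz":-0.7,"gripper":190},{"dx":0,"dy":0,"dz":0,"wx":0,"wy":0,"wz":0,"gripper":190}]'

```text
time: 3.15
tool_pos: [0.6586, -0.0057, 0.3016]
ee_rot: [3.141, -0.002, -3.133]
wrist_force: [-0.2, -0.3, 0.1]
width: 0.0237
finger_force: 0.0
```

```bash
python3 - <<'E'
from bench import robot, eyes
import cv2,numpy as np,pickle
o=robot.get_obs(); print(o['time'],o['tool_pos'],o['ee_rot'],o['wrist_force'],o['width'],o['joint_positions'])
c=eyes.get_calibration("wrist"); pickle.dump(c,open("w1.pkl","wb"))
cv2.imwrite("pics/w2.png",eyes.snapshot("wrist")[:,:,::-1])
E
```

```text
3.15 [ 0.65863059 -0.00565438  0.30155733] [ 3.14125299e+00 -1.74738016e-03 -3.13291617e+00] [-0.20954787 -0.29100714  0.08482801] 0.02372364337302475 [-9.46845156e-02  3.34217427e-01  1.08046006e+00  1.59541582e-04
  1.72868826e+00 -1.67413209e+00]
```

View pics/w2.png

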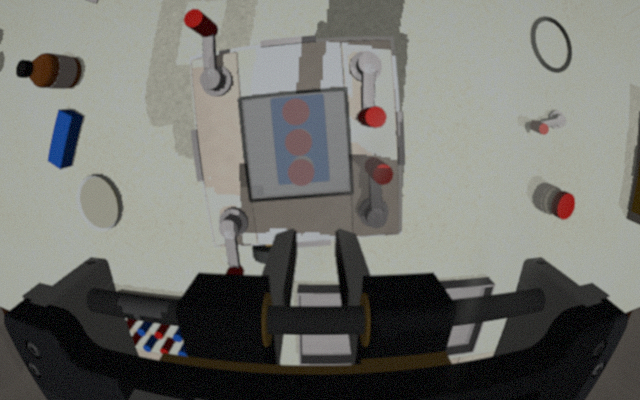

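The wrist view shows hubs at (216,80), (368,68), (375,212) and (233,220), and posts at (201,24), (373,117), (381,173) and (235,271), the last partly hidden. The window corners are at (240,97), (347,87), (352,190) and (250,200). Next I fit the lid pose and crank angles.

```bash
python3 - <<'E'
from h import *; from bench import eyes; import pickle
np.set_printoptions(precision=4,suppress=True)
c=pickle.load(open("w1.pkl","rb")); im=np.ascontiguousarray(cv2.imread("pics/w2.png")[:,:,::-1])
P=[]
for p,s in red(im,50):
    if 180<p[0]<400 and (p[0]<260 or p[0]>355) and p[1]<285:
        q=(s[0]+(s[2]-1)/2,s[1]+(s[3]-1)/2); print(p,s,onz(c,*q,.1475,True),onz(c,*p,.1475,True))
W=np.array([onz(c,u,v,.108,True) for u,v in [(240,97),(347,87),(352,190),(250,200)]])[:,:2]
print(W,W.mean(0)); 
for a,b in((1,0),(2,1),(3,2),(0,3)): d=W[b]-W[a]; print(np.linalg.norm(d),np.arctan2(d[1],d[0]))
print("hubs",[onz(c,u,v,.132,True) for u,v in[(216,80),(368,68),(375,212),(233,220)]])
E
```

```text
[193.7099  18.4275] [185  10  19  19 262] [ 0.4969 -0.1052  0.1475] [ 0.4964 -0.1055  0.1475]
[373.6898 116.3584] [363 107  22  20 332] [0.5797 0.0372 0.1475] [0.5796 0.0374 0.1475]
[386.2697 173.9438] [379 165  13  18  89] [0.624  0.0482 0.1475] [0.6244 0.0492 0.1475]
[[ 0.5622 -0.0747]
 [ 0.5538  0.0204]
 [ 0.6471  0.0272]
 [ 0.6575 -0.0677]] [ 0.6051 -0.0237]
0.09546708951395615 -1.482389059313743
0.09357005872577714 -3.0687181468544638
0.09545740722162867 1.6804242378969014
0.0955948662884634 0.07352968102854704
hubs [array([ 0.5484, -0.0896,  0.132 ]), array([0.5396, 0.035 , 0.132 ]), array([0.6607, 0.0451, 0.132 ]), array([ 0.6694, -0.0788,  0.132 ])]
```

```bash
cat > plan.py <<'E'
import sys,json,numpy as np
from bench import robot
from scipy.spatial.transform import Rotation as Ro
C=np.array([.6055,-.0236]); Y=.08
s=np.array([[1,1],[1,-1],[-1,-1],[-1,1]])*.066
AX=C+s@np.array([[np.cos(Y),np.sin(Y)],[-np.sin(Y),np.cos(Y)]])
A0=[.05]*4   # crank angle offsets (from world -x for 1,3, from +x for 2,4)
sg=[1,-1,1,-1]
def pose(i,th,off,z):   # TCP pose: crank turned th, TCP off ahead of the post
    a=A0[i]-th; x=np.array([-np.cos(a),-np.sin(a)]); y=np.array([-np.sin(a),np.cos(a)])  # tool x,y
    p=AX[i]+sg[i]*(.045*x+off*y); return np.r_[p,z,np.pi+a]
def theta(i,o):   # crank angle from measured TCP while pad pushes
    off=o['width']/2-.008; d=sg[i]*(o['tool_pos'][:2]-AX[i]); r=np.hypot(*d)
    return (A0[i]-(np.arctan2(-d[1],-d[0])-0)) - np.arcsin(min(1,off/r)), r
def state():
    o=robot.get_obs(); p=o['tool_pos']; yaw=o['ee_rot'][2]%(2*np.pi); return o,np.r_[p,yaw]
def rows(cur,way,grip):
    cur=cur.copy(); out=[]
    for tgt,n in way:
        st=cur.copy()
        for k in range(1,n+1):
            t=st+(tgt-st)*k/n; a=cur[3]; d=t-cur
            x=np.array([np.cos(a),np.sin(a)]); y=np.array([np.sin(a),-np.cos(a)])
            v=np.round([d[:2]@x/.02,d[:2]@y/.02,-d[2]/.02,-d[3]/.12],2); assert abs(v).max()<=1,(k,v)
            cur=cur+np.r_[(v[0]*x+v[1]*y)*.02,-v[2]*.02,-v[3]*.12]
            out.append(dict(dx=v[0],dy=v[1],dz=v[2],wx=0,wy=0,wz=v[3],gripper=grip))
    return out,cur
def visit(i,t0,t1,zw=.233,zt=.275,grip=165,w=.033,nt=8,no=6,hold=1):
    o,cur=state(); way=[]
    if zt-cur[2]>.005: way.append((np.r_[cur[:2],zt,cur[3]],int(np.ceil((zt-cur[2])/.02))))
    way.append((pose(i,t0,0,zt),nt)); way.append((pose(i,t0,0,zw),int(np.ceil((zt-zw)/.02))))
    way+=[(pose(i,t0+(t1-t0)*k/no,(w/2-.008)*min(1,2*k/no),zw),1) for k in range(1,no+1)]
    r,c=rows(cur,way,grip)
    r+=[dict(r[0],dx=0,dy=0,dz=0,wz=0)]*hold
    print(len(r),"end",c.round(4)); print(json.dumps(r))
E
python3 - <<'E'
from plan import *
print(AX); visit(0,0,.3)
E
```

```text
[[ 0.66601454  0.04746328]
 [ 0.67656328 -0.08411454]
 [ 0.54498546 -0.09466328]
 [ 0.53443672  0.03691454]]
18 end [0.6246 0.0668 0.2329 2.8921]
[{"dx": 0.23, "dy": 0.32, "dz": 0.17, "wx": 0, "wy": 0, "wz": -0.05, "gripper": 165}, {"dx": 0.23, "dy": 0.32, "dz": 0.17, "wx": 0, "wy": 0, "wz": -0.04, "gripper": 165}, {"dx": 0.23, "dy": 0.32, "dz": 0.16, "wx": 0, "wy": 0, "wz": -0.05, "gripper": 165}, {"dx": 0.23, "dy": 0.32, "dz": 0.17, "wx": 0, "wy": 0, "wz": -0.04, "gripper": 165}, {"dx": 0.22, "dy": 0.32, "dz": 0.17, "wx": 0, "wy": 0, "wz": -0.05, "gripper": 165}, {"dx": 0.23, "dy": 0.32, "dz": 0.17, "wx": 0, "wy": 0, "wz": -0.04, "gripper": 165}, {"dx": 0.22, "dy": 0.33, "dz": 0.17, "wx": 0, "wy": 0, "wz": -0.05, "gripper": 165}, {"dx": 0.22, "dy": 0.32, "dz": 0.17, "wx": 0, "wy": 0, "wz": -0.05, "gripper": 165}, {"dx": -0.0, "dy": 0.0, "dz": 0.7, "wx": 0, "wy": 0, "wz": 0.0, "gripper": 165}, {"dx": -0.0, "dy": 0.0, "dz": 0.7, "wx": 0, "wy": 0, "wz": 0.0, "gripper": 165}, {"dx": -0.0, "dy": 0.0, "dz": 0.7, "wx": 0, "wy": 0, "wz": 0.0, "gripper": 165}, {"dx": -0.01, "dy": 0.26, "dz": -0.0, "wx": 0, "wy": 0, "wz": 0.42, "gripper": 165}, {"dx": -0.02, "dy": 0.25, "dz": -0.0, "wx": 0, "wy": 0, "wz": 0.42, "gripper": 165}, {"dx": -0.02, "dy": 0.25, "dz": -0.0, "wx": 0, "wy": 0, "wz": 0.41, "gripper": 165}, {"dx": -0.03, "dy": 0.12, "dz": -0.0, "wx": 0, "wy": 0, "wz": 0.42, "gripper": 165}, {"dx": -0.02, "dy": 0.11, "dz": -0.0, "wx": 0, "wy": 0, "wz": 0.42, "gripper": 165}, {"dx": -0.03, "dy": 0.11, "dz": -0.0, "wx": 0, "wy": 0, "wz": 0.41, "gripper": 165}, {"dx": 0, "dy": 0, "dz": 0, "wx": 0, "wy": 0, "wz": 0, "gripper": 165}]
```

>>> carry_out --deltas '[{"dx":0.46,"dy":0.64,"dz":0.33,"wx":0,"wy":0,"wz":-0.1,"gripper":165},{"dx":0.46,"dy":0.64,"dz":0.33,"wx":0,"wy":0,"wz":-0.1,"gripper":165},{"dx":0.45,"dy":0.64,"dz":0.33,"wx":0,"wy":0,"wz":-0.1,"gripper":165},{"dx":0.44,"dy":0.65,"dz":0.33,"wx":0,"wy":0,"wz":-0.1,"gripper":165},{"dx":0,"dy":0,"dz":0.7,"wx":0,"wy":0,"wz":0,"gripper":165},{"dx":0,"dy":0,"dz":0.7,"wx":0,"wy":0,"wz":0,"gripper":165},{"dx":0,"dy":0,"dz":0.7,"wx":0,"wy":0,"wz":0,"gripper":165},{"dx":0,"dy":0,"dz":0,"wx":0,"wy":0,"wz":0,"gripper":165}]'

```text
time: 3.87
tool_pos: [0.6192, 0.0459, 0.2306]
ee_rot: [3.141, -0.006, -3.087]
wrist_force: [-0.4, -0.2, 0.1]
width: 0.0332
finger_force: 0.0
```

```bash
python3 - <<'E'
from bench import robot, eyes
import cv2,numpy as np
im=eyes.snapshot("side")[:,:,::-1][150:260,230:370]; cv2.imwrite("pics/s1.png",cv2.resize(im,None,fx=4,fy=4,interpolation=cv2.INTER_CUBIC))
w=eyes.snapshot("wrist")[:,:,::-1]; cv2.imwrite("pics/w3.png",w)
cv2.imwrite("pics/v3.png",np.vstack([cv2.resize(im,(560,440))[:300],w[100:400,40:600]]))
E
```

```text
(no output)
```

View pics/v3.png

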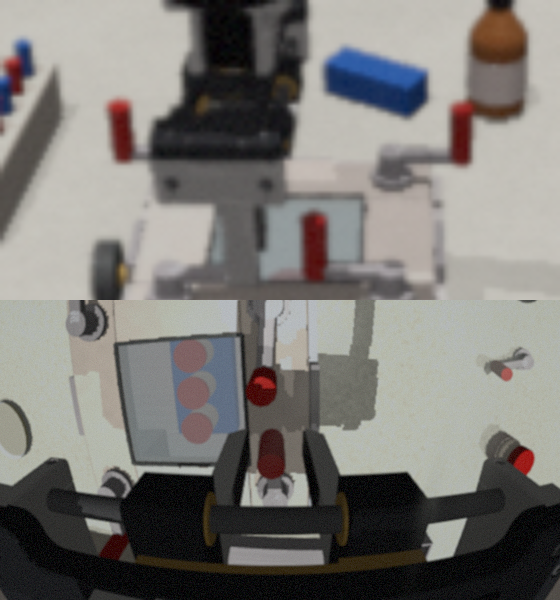

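The post of screw 1 (wrist crop at (270,450)) stands between the fingers (tips at about (235,440) and (318,440)), so I can push.

>>> carry_out --deltas '[{"dx":0,"dy":0.26,"dz":-0.1,"wx":0,"wy":0,"wz":0.42,"gripper":165},{"dx":-0.02,"dy":0.25,"dz":0,"wx":0,"wy":0,"wz":0.42,"gripper":165},{"dx":-0.02,"dy":0.25,"dz":0,"wx":0,"wy":0,"wz":0.42,"gripper":165},{"dx":-0.03,"dy":0.12,"dz":0,"wx":0,"wy":0,"wz":0.42,"gripper":165}]'

```text
time: 4.3
tool_pos: [0.6222, 0.062, 0.2369]
ee_rot: [-3.139, -0.0, 2.992]
wrist_force: [-0.5, -3.7, -2.3]
width: 0.0333
finger_force: 1.9
```

>>> carry_out --deltas '[{"dx":-0.03,"dy":0.12,"dz":0,"wx":0,"wy":0,"wz":0.42,"gripper":165},{"dx":-0.03,"dy":0.12,"dz":0,"wx":0,"wy":0,"wz":0.42,"gripper":165},{"dx":0,"dy":0,"dz":0,"wx":0,"wy":0,"wz":0,"gripper":165}]'

```text
time: 4.55
tool_pos: [0.624, 0.0665, 0.2364]
ee_rot: [-3.139, -0.001, 2.893]
wrist_force: [-2.3, -2.7, -2.0]
width: 0.0334
finger_force: 1.9
```

```bash
python3 - <<'E'
from plan import *
o,c=state(); print(theta(0,o),o['time'],o['wrist_force'],o['wrist_torque'],o['tool_pos'])
visit(2,0,.3,zw=.236)
E
```

```text
(np.float64(0.2852101435320578), np.float64(0.04610920690314683)) 4.55 [-2.25399069 -2.68184784 -2.00454298] [-0.56985227  0.46481207  0.00404711] [0.62401611 0.06649458 0.23641624]Traceback (most recent call last):
  File "<stdin>", line 3, in <module>
  File "plan.py", line 33, in visit
    r,c=rows(cur,way,grip)
        ~~~~^^^^^^^^^^^^^^
  File "plan.py", line 24, in rows
    v=np.round([d[:2]@x/.02,d[:2]@y/.02,-d[2]/.02,-d[3]/.12],2); assert abs(v).max()<=1,(k,v)
                                                                        ^^^^^^^^^^^^^^^
AssertionError: (1, array([ 0.5 , -1.18,  0.  , -0.31]))
```

```bash
cat >> plan.py <<'E'
def go(i,t0,t1,**k):
    print("theta",end=' ');visit(i,t0,t1,**k)
E
sed -i 's/print(json.dumps(r))/[print(q["dx"],q["dy"],q["dz"],q["wz"]) for q in r]/; s/assert abs(v).max()<=1,(k,v)/assert abs(v).max()<=1,(k,v); v=v+0.0/' plan.py
python3 - <<'E'
from plan import *
visit(2,0,.3,zw=.236,nt=10,no=4)
E
```

```text
19 end [ 0.5035 -0.0754  0.236   2.8919]
0.0 0.0 -0.96 0.0
0.0 0.0 -0.97 0.0
0.4 -0.94 0.0 -0.25
0.43 -0.94 0.0 -0.25
0.45 -0.92 0.0 -0.25
0.49 -0.9 0.0 -0.24
0.51 -0.89 0.0 -0.25
0.53 -0.87 0.0 -0.25
0.56 -0.86 0.0 -0.25
0.59 -0.84 0.0 -0.25
0.61 -0.83 0.0 -0.25
0.64 -0.8 0.0 -0.25
0.0 0.0 0.98 0.0
0.0 0.0 0.97 0.0
-0.02 0.38 0.0 0.63
-0.04 0.38 0.0 0.62
-0.04 0.17 0.0 0.63
-0.04 0.16 0.0 0.62
0 0 0 0
```

>>> carry_out --deltas '[{"dx":0,"dy":0,"dz":-0.96,"wx":0,"wy":0,"wz":0,"gripper":165},{"dx":0,"dy":0,"dz":-0.97,"wx":0,"wy":0,"wz":0,"gripper":165},{"dx":0.4,"dy":-0.94,"dz":0,"wx":0,"wy":0,"wz":-0.25,"gripper":165},{"dx":0.43,"dy":-0.94,"dz":0,"wx":0,"wy":0,"wz":-0.25,"gripper":165},{"dx":0.45,"dy":-0.92,"dz":0,"wx":0,"wy":0,"wz":-0.25,"gripper":165},{"dx":0.49,"dy":-0.9,"dz":0,"wx":0,"wy":0,"wz":-0.24,"gripper":165},{"dx":0.51,"dy":-0.89,"dz":0,"wx":0,"wy":0,"wz":-0.25,"gripper":165},{"dx":0.53,"dy":-0.87,"dz":0,"wx":0,"wy":0,"wz":-0.25,"gripper":165},{"dx":0.56,"dy":-0.86,"dz":0,"wx":0,"wy":0,"wz":-0.25,"gripper":165},{"dx":0.59,"dy":-0.84,"dz":0,"wx":0,"wy":0,"wz":-0.25,"gripper":165},{"dx":0.61,"dy":-0.83,"dz":0,"wx":0,"wy":0,"wz":-0.25,"gripper":165},{"dx":0.64,"dy":-0.8,"dz":0,"wx":0,"wy":0,"wz":-0.25,"gripper":165},{"dx":0,"dy":0,"dz":0.98,"wx":0,"wy":0,"wz":0,"gripper":165},{"dx":0,"dy":0,"dz":0.97,"wx":0,"wy":0,"wz":0,"gripper":165},{"dx":0,"dy":0,"dz":0,"wx":0,"wy":0,"wz":0,"gripper":165}]'

```text
time: 5.8
tool_pos: [0.4996, -0.0961, 0.2337]
ee_rot: [3.139, -0.003, -3.089]
wrist_force: [-0.5, -0.5, -1.2]
width: 0.0331
finger_force: 0.0
```

>>> carry_out --deltas '[{"dx":-0.02,"dy":0.38,"dz":0,"wx":0,"wy":0,"wz":0.63,"gripper":165},{"dx":-0.04,"dy":0.38,"dz":0,"wx":0,"wy":0,"wz":0.62,"gripper":165},{"dx":-0.04,"dy":0.17,"dz":0,"wx":0,"wy":0,"wz":0.63,"gripper":165},{"dx":-0.04,"dy":0.16,"dz":0,"wx":0,"wy":0,"wz":0.62,"gripper":165},{"dx":0,"dy":0,"dz":0,"wx":0,"wy":0,"wz":0,"gripper":165}]'

```text
time: 6.22
tool_pos: [0.5045, -0.0749, 0.237]
ee_rot: [-3.14, 0.001, 2.894]
wrist_force: [-0.7, -2.2, -2.1]
width: 0.0329
finger_force: 1.2
```

```bash
python3 - <<'E'
from plan import *
o,c=state(); print(theta(2,o),o['time'],o['wrist_force'])
visit(1,0,.3,zw=.236,nt=9,no=4)
E
```

```text
(np.float64(0.31479244430852427), np.float64(0.04506724156712489)) 6.2167 [-0.71678014 -2.18944525 -2.05008007]Traceback (most recent call last):
  File "<stdin>", line 3, in <module>
  File "plan.py", line 33, in visit
    r,c=rows(cur,way,grip)
        ~~~~^^^^^^^^^^^^^^
  File "plan.py", line 24, in rows
    v=np.round([d[:2]@x/.02,d[:2]@y/.02,-d[2]/.02,-d[3]/.12],2); assert abs(v).max()<=1,(k,v); v=v+0.0
                                                                        ^^^^^^^^^^^^^^^
AssertionError: (1, array([-1.18,  0.26,  0.  , -0.28]))
```

```bash
sed -i 's/nt=8,no=6,hold=1/nt=None,no=4,hold=1/; s/    o,cur=state(); way=\[\]/&; nt=nt or int(np.ceil(max(np.hypot(*(pose(i,t0,0,0)-cur)[:2])\/.0195,abs((pose(i,t0,0,0)-cur)[3])\/.12)))/' plan.py
python3 - <<'E'
from plan import *
visit(1,0,.3,zw=.236)
E
```

```text
21 end [ 0.7181 -0.1035  0.236   2.8916]
0.0 0.0 -0.95 0.0
0.0 0.0 -0.95 0.0
-0.88 0.19 0.0 -0.21
-0.89 0.17 0.0 -0.2
-0.89 0.15 0.0 -0.21
-0.9 0.13 0.0 -0.21
-0.9 0.11 0.0 -0.2
-0.9 0.08 0.0 -0.21
-0.9 0.06 0.0 -0.21
-0.91 0.04 0.0 -0.2
-0.9 0.01 0.0 -0.21
-0.91 0.0 0.0 -0.21
-0.9 -0.03 0.0 -0.2
-0.9 -0.06 0.0 -0.21
0.0 0.0 0.98 0.0
0.0 0.0 0.97 0.0
0.02 -0.38 0.0 0.63
0.04 -0.38 0.0 0.62
0.04 -0.16 0.0 0.63
0.03 -0.17 0.0 0.62
0 0 0 0
```

>>> carry_out --deltas '[{"dx":0,"dy":0,"dz":-0.95,"wx":0,"wy":0,"wz":0,"gripper":165},{"dx":0,"dy":0,"dz":-0.95,"wx":0,"wy":0,"wz":0,"gripper":165},{"dx":-0.88,"dy":0.19,"dz":0,"wx":0,"wy":0,"wz":-0.21,"gripper":165},{"dx":-0.89,"dy":0.17,"dz":0,"wx":0,"wy":0,"wz":-0.2,"gripper":165},{"dx":-0.89,"dy":0.15,"dz":0,"wx":0,"wy":0,"wz":-0.21,"gripper":165},{"dx":-0.9,"dy":0.13,"dz":0,"wx":0,"wy":0,"wz":-0.21,"gripper":165},{"dx":-0.9,"dy":0.11,"dz":0,"wx":0,"wy":0,"wz":-0.2,"gripper":165},{"dx":-0.9,"dy":0.08,"dz":0,"wx":0,"wy":0,"wz":-0.21,"gripper":165},{"dx":-0.9,"dy":0.06,"dz":0,"wx":0,"wy":0,"wz":-0.21,"gripper":165},{"dx":-0.91,"dy":0.04,"dz":0,"wx":0,"wy":0,"wz":-0.2,"gripper":165},{"dx":-0.9,"dy":0.01,"dz":0,"wx":0,"wy":0,"wz":-0.21,"gripper":165},{"dx":-0.91,"dy":0,"dz":0,"wx":0,"wy":0,"wz":-0.21,"gripper":165},{"dx":-0.9,"dy":-0.03,"dz":0,"wx":0,"wy":0,"wz":-0.2,"gripper":165},{"dx":-0.9,"dy":-0.06,"dz":0,"wx":0,"wy":0,"wz":-0.21,"gripper":165},{"dx":0,"dy":0,"dz":0.98,"wx":0,"wy":0,"wz":0,"gripper":165},{"dx":0,"dy":0,"dz":0.97,"wx":0,"wy":0,"wz":0,"gripper":165},{"dx":0,"dy":0,"dz":0,"wx":0,"wy":0,"wz":0,"gripper":165}]'

```text
time: 7.63
tool_pos: [0.7207, -0.0811, 0.2309]
ee_rot: [3.139, -0.006, -3.089]
wrist_force: [-0.2, -0.4, -1.5]
width: 0.0328
finger_force: 0.0
```

>>> carry_out --deltas '[{"dx":0.02,"dy":-0.38,"dz":0,"wx":0,"wy":0,"wz":0.63,"gripper":165},{"dx":0.04,"dy":-0.38,"dz":0,"wx":0,"wy":0,"wz":0.62,"gripper":165},{"dx":0.04,"dy":-0.16,"dz":0,"wx":0,"wy":0,"wz":0.63,"gripper":165},{"dx":0.03,"dy":-0.17,"dz":0,"wx":0,"wy":0,"wz":0.62,"gripper":165},{"dx":0,"dy":0,"dz":0,"wx":0,"wy":0,"wz":0,"gripper":165}]'

```text
time: 8.05
tool_pos: [0.7182, -0.1024, 0.236]
ee_rot: [3.139, 0.001, 2.893]
wrist_force: [0.5, 2.5, -2.2]
width: 0.0335
finger_force: 1.3
```

```bash
python3 - <<'E'
from plan import *
o,c=state(); print(theta(1,o),o['time'],o['wrist_force'])
visit(3,0,.3,zw=.236)
E
```

```text
(np.float64(0.268727784085095), np.float64(0.0454431579334276)) 8.05 [ 0.52335802  2.46716423 -2.16606785]
20 end [0.576  0.0175 0.236  2.8918]
0.0 0.0 -0.98 0.0
0.0 0.0 -0.97 0.0
0.77 0.47 0.0 -0.23
0.76 0.49 0.0 -0.22
0.74 0.51 0.0 -0.23
0.73 0.53 0.0 -0.22
0.71 0.54 0.0 -0.23
0.7 0.57 0.0 -0.23
0.69 0.59 0.0 -0.22
0.66 0.6 0.0 -0.23
0.66 0.63 0.0 -0.23
0.63 0.64 0.0 -0.22
0.62 0.66 0.0 -0.23
0.0 0.0 0.97 0.0
0.0 0.0 0.98 0.0
0.02 -0.38 0.0 0.63
0.04 -0.38 0.0 0.62
0.03 -0.17 0.0 0.63
0.04 -0.17 0.0 0.62
0 0 0 0
```

>>> carry_out --deltas '[{"dx":0,"dy":0,"dz":-0.98,"wx":0,"wy":0,"wz":0,"gripper":165},{"dx":0,"dy":0,"dz":-0.97,"wx":0,"wy":0,"wz":0,"gripper":165},{"dx":0.77,"dy":0.47,"dz":0,"wx":0,"wy":0,"wz":-0.23,"gripper":165},{"dx":0.76,"dy":0.49,"dz":0,"wx":0,"wy":0,"wz":-0.22,"gripper":165},{"dx":0.74,"dy":0.51,"dz":0,"wx":0,"wy":0,"wz":-0.23,"gripper":165},{"dx":0.73,"dy":0.53,"dz":0,"wx":0,"wy":0,"wz":-0.22,"gripper":165},{"dx":0.71,"dy":0.54,"dz":0,"wx":0,"wy":0,"wz":-0.23,"gripper":165},{"dx":0.7,"dy":0.57,"dz":0,"wx":0,"wy":0,"wz":-0.23,"gripper":165},{"dx":0.69,"dy":0.59,"dz":0,"wx":0,"wy":0,"wz":-0.22,"gripper":165},{"dx":0.66,"dy":0.6,"dz":0,"wx":0,"wy":0,"wz":-0.23,"gripper":165},{"dx":0.66,"dy":0.63,"dz":0,"wx":0,"wy":0,"wz":-0.23,"gripper":165},{"dx":0.63,"dy":0.64,"dz":0,"wx":0,"wy":0,"wz":-0.22,"gripper":165},{"dx":0.62,"dy":0.66,"dz":0,"wx":0,"wy":0,"wz":-0.23,"gripper":165},{"dx":0,"dy":0,"dz":0.97,"wx":0,"wy":0,"wz":0,"gripper":165},{"dx":0,"dy":0,"dz":0.98,"wx":0,"wy":0,"wz":0,"gripper":165},{"dx":0,"dy":0,"dz":0,"wx":0,"wy":0,"wz":0,"gripper":165},{"dx":0.02,"dy":-0.38,"dz":0,"wx":0,"wy":0,"wz":0.63,"gripper":165},{"dx":0.04,"dy":-0.38,"dz":0,"wx":0,"wy":0,"wz":0.62,"gripper":165},{"dx":0.03,"dy":-0.17,"dz":0,"wx":0,"wy":0,"wz":0.63,"gripper":165},{"dx":0.04,"dy":-0.17,"dz":0,"wx":0,"wy":0,"wz":0.62,"gripper":165}]'

```text
time: 9.72
tool_pos: [0.5762, 0.0175, 0.2362]
ee_rot: [3.138, 0.001, 2.89]
wrist_force: [0.7, 4.6, -1.9]
width: 0.0334
finger_force: 1.8
```

```bash
python3 - <<'E'
from plan import *
o,c=state(); print(theta(3,o),o['time'],o['wrist_force'],o['tool_pos'])
visit(0,.29,.55,zw=.234)
E
```

```text
(np.float64(0.29555805207478114), np.float64(0.046072347495296595)) 9.7167 [ 0.69818784  4.60817926 -1.92948978] [0.57620811 0.01747715 0.23622798]
14 end [0.6305 0.0765 0.234  2.6411]
0.0 0.0 -0.97 0.0
0.0 0.0 -0.97 0.0
-0.43 0.64 0.0 -0.03
-0.43 0.63 0.0 -0.02
-0.44 0.63 0.0 -0.03
-0.44 0.64 0.0 -0.02
0.0 0.0 0.68 0.0
0.0 0.0 0.69 0.0
0.0 0.0 0.68 0.0
-0.02 0.35 0.0 0.54
-0.03 0.36 0.0 0.54
-0.03 0.15 0.0 0.54
-0.03 0.14 0.0 0.55
0 0 0 0
```

>>> carry_out --deltas '[{"dx":0,"dy":0,"dz":-0.97,"wx":0,"wy":0,"wz":0,"gripper":165},{"dx":0,"dy":0,"dz":-0.97,"wx":0,"wy":0,"wz":0,"gripper":165},{"dx":-0.43,"dy":0.64,"dz":0,"wx":0,"wy":0,"wz":-0.03,"gripper":165},{"dx":-0.43,"dy":0.63,"dz":0,"wx":0,"wy":0,"wz":-0.02,"gripper":165},{"dx":-0.44,"dy":0.63,"dz":0,"wx":0,"wy":0,"wz":-0.03,"gripper":165},{"dx":-0.44,"dy":0.64,"dz":0,"wx":0,"wy":0,"wz":-0.02,"gripper":165},{"dx":0,"dy":0,"dz":0.68,"wx":0,"wy":0,"wz":0,"gripper":165},{"dx":0,"dy":0,"dz":0.69,"wx":0,"wy":0,"wz":0,"gripper":165},{"dx":0,"dy":0,"dz":0.68,"wx":0,"wy":0,"wz":0,"gripper":165},{"dx":0,"dy":0,"dz":0,"wx":0,"wy":0,"wz":0,"gripper":165},{"dx":-0.02,"dy":0.32,"dz":0,"wx":0,"wy":0,"wz":0.44,"gripper":165},{"dx":-0.03,"dy":0.32,"dz":0,"wx":0,"wy":0,"wz":0.44,"gripper":165},{"dx":-0.03,"dy":0.12,"dz":0,"wx":0,"wy":0,"wz":0.44,"gripper":165},{"dx":-0.03,"dy":0.12,"dz":0,"wx":0,"wy":0,"wz":0.44,"gripper":165}]'

```text
time: 10.88
tool_pos: [0.6287, 0.0723, 0.2338]
ee_rot: [-3.138, -0.0, 2.689]
wrist_force: [-2.0, -3.5, -3.6]
width: 0.0334
finger_force: 2.2
```

```bash
python3 - <<'E'
from plan import *
o,c=state(); print(theta(0,o),o['time'],o['wrist_force'],o['tool_pos'])
visit(2,.3,.52,zw=.234,hold=0)
E
```

```text
(np.float64(0.44255670406976005), np.float64(0.04477883640833635)) 10.8833 [-2.03412746 -3.46114134 -3.58236661] [0.62874523 0.07228549 0.2338264 ]
21 end [ 0.5088 -0.0667  0.234   2.6713]
0.0 0.0 -0.69 0.0
0.0 0.0 -0.68 0.0
0.0 0.0 -0.69 0.0
0.21 -0.89 0.0 -0.15
0.23 -0.89 0.0 -0.16
0.24 -0.88 0.0 -0.15
0.26 -0.87 0.0 -0.15
0.28 -0.88 0.0 -0.16
0.29 -0.86 0.0 -0.15
0.31 -0.86 0.0 -0.15
0.32 -0.86 0.0 -0.16
0.34 -0.85 0.0 -0.15
0.36 -0.84 0.0 -0.15
0.37 -0.84 0.0 -0.16
0.0 0.0 0.68 0.0
0.0 0.0 0.69 0.0
0.0 0.0 0.68 0.0
-0.02 0.34 0.0 0.46
-0.03 0.33 0.0 0.46
-0.02 0.12 0.0 0.46
-0.03 0.13 0.0 0.46
```

>>> carry_out --deltas '[{"dx":0,"dy":0,"dz":-1,"wx":0,"wy":0,"wz":0,"gripper":165},{"dx":0,"dy":0,"dz":-1,"wx":0,"wy":0,"wz":0,"gripper":165},{"dx":0.21,"dy":-0.89,"dz":0,"wx":0,"wy":0,"wz":-0.15,"gripper":165},{"dx":0.23,"dy":-0.89,"dz":0,"wx":0,"wy":0,"wz":-0.16,"gripper":165},{"dx":0.24,"dy":-0.88,"dz":0,"wx":0,"wy":0,"wz":-0.15,"gripper":165},{"dx":0.26,"dy":-0.87,"dz":0,"wx":0,"wy":0,"wz":-0.15,"gripper":165},{"dx":0.28,"dy":-0.88,"dz":0,"wx":0,"wy":0,"wz":-0.16,"gripper":165},{"dx":0.29,"dy":-0.86,"dz":0,"wx":0,"wy":0,"wz":-0.15,"gripper":165},{"dx":0.31,"dy":-0.86,"dz":0,"wx":0,"wy":0,"wz":-0.15,"gripper":165},{"dx":0.32,"dy":-0.86,"dz":0,"wx":0,"wy":0,"wz":-0.16,"gripper":165},{"dx":0.34,"dy":-0.85,"dz":0,"wx":0,"wy":0,"wz":-0.15,"gripper":165},{"dx":0.36,"dy":-0.84,"dz":0,"wx":0,"wy":0,"wz":-0.15,"gripper":165},{"dx":0.37,"dy":-0.84,"dz":0,"wx":0,"wy":0,"wz":-0.16,"gripper":165},{"dx":0,"dy":0,"dz":1,"wx":0,"wy":0,"wz":0,"gripper":165},{"dx":0,"dy":0,"dz":1,"wx":0,"wy":0,"wz":0,"gripper":165},{"dx":0,"dy":0,"dz":0,"wx":0,"wy":0,"wz":0,"gripper":165},{"dx":-0.02,"dy":0.34,"dz":0,"wx":0,"wy":0,"wz":0.46,"gripper":165},{"dx":-0.03,"dy":0.33,"dz":0,"wx":0,"wy":0,"wz":0.46,"gripper":165},{"dx":-0.02,"dy":0.12,"dz":0,"wx":0,"wy":0,"wz":0.46,"gripper":165},{"dx":-0.03,"dy":0.13,"dz":0,"wx":0,"wy":0,"wz":0.46,"gripper":165}]'

```text
time: 12.55
tool_pos: [0.5093, -0.0666, 0.2342]
ee_rot: [-3.138, 0.001, 2.671]
wrist_force: [-2.1, -3.9, -3.2]
width: 0.0333
finger_force: 2.1
```

```bash
sed -i 's/int(np.ceil((zt-cur\[2\])\/.02))/2/; s/int(np.ceil((zt-zw)\/.02))/2/; s/zt=.275/zt=.273/' plan.py; python3 - <<'E'
from plan import *
o,c=state(); print(theta(2,o),o['time'],o['wrist_force'],o['tool_pos'])
visit(1,.28,.52,zw=.234,hold=0)
E
```

```text
(np.float64(0.5248110775371941), np.float64(0.04543862272534936)) 12.55 [-2.09363828 -3.94561847 -3.24248847] [ 0.50927511 -0.06656631  0.23423638]
19 end [ 0.7129 -0.1121  0.234   2.6714]
0.0 0.0 -0.97 0.0
0.0 0.0 -0.97 0.0
-0.91 0.32 0.0 -0.18
-0.92 0.3 0.0 -0.18
-0.93 0.29 0.0 -0.19
-0.93 0.26 0.0 -0.18
-0.94 0.24 0.0 -0.18
-0.94 0.22 0.0 -0.18
-0.95 0.2 0.0 -0.18
-0.95 0.18 0.0 -0.19
-0.95 0.16 0.0 -0.18
-0.96 0.14 0.0 -0.18
-0.96 0.11 0.0 -0.18
0.0 0.0 0.98 0.0
0.0 0.0 0.97 0.0
0.02 -0.35 0.0 0.5
0.03 -0.34 0.0 0.5
0.02 -0.14 0.0 0.5
0.03 -0.13 0.0 0.5
```

>>> carry_out --deltas '[{"dx":0,"dy":0,"dz":-0.97,"wx":0,"wy":0,"wz":0,"gripper":165},{"dx":0,"dy":0,"dz":-0.97,"wx":0,"wy":0,"wz":0,"gripper":165},{"dx":-0.91,"dy":0.32,"dz":0,"wx":0,"wy":0,"wz":-0.18,"gripper":165},{"dx":-0.92,"dy":0.3,"dz":0,"wx":0,"wy":0,"wz":-0.18,"gripper":165},{"dx":-0.93,"dy":0.29,"dz":0,"wx":0,"wy":0,"wz":-0.19,"gripper":165},{"dx":-0.93,"dy":0.26,"dz":0,"wx":0,"wy":0,"wz":-0.18,"gripper":165},{"dx":-0.94,"dy":0.24,"dz":0,"wx":0,"wy":0,"wz":-0.18,"gripper":165},{"dx":-0.94,"dy":0.22,"dz":0,"wx":0,"wy":0,"wz":-0.18,"gripper":165},{"dx":-0.95,"dy":0.2,"dz":0,"wx":0,"wy":0,"wz":-0.18,"gripper":165},{"dx":-0.95,"dy":0.18,"dz":0,"wx":0,"wy":0,"wz":-0.19,"gripper":165},{"dx":-0.95,"dy":0.16,"dz":0,"wx":0,"wy":0,"wz":-0.18,"gripper":165},{"dx":-0.96,"dy":0.14,"dz":0,"wx":0,"wy":0,"wz":-0.18,"gripper":165},{"dx":-0.96,"dy":0.11,"dz":0,"wx":0,"wy":0,"wz":-0.18,"gripper":165},{"dx":0,"dy":0,"dz":0.98,"wx":0,"wy":0,"wz":0,"gripper":165},{"dx":0,"dy":0,"dz":0.97,"wx":0,"wy":0,"wz":0,"gripper":165},{"dx":0,"dy":0,"dz":0,"wx":0,"wy":0,"wz":0,"gripper":165},{"dx":0.02,"dy":-0.35,"dz":0,"wx":0,"wy":0,"wz":0.5,"gripper":165},{"dx":0.03,"dy":-0.34,"dz":0,"wx":0,"wy":0,"wz":0.5,"gripper":165},{"dx":0.02,"dy":-0.14,"dz":0,"wx":0,"wy":0,"wz":0.5,"gripper":165},{"dx":0.03,"dy":-0.13,"dz":0,"wx":0,"wy":0,"wz":0.5,"gripper":165}]'

```text
time: 14.22
tool_pos: [0.7137, -0.1096, 0.2344]
ee_rot: [3.138, 0.001, 2.672]
wrist_force: [1.8, 4.1, -2.9]
width: 0.0335
finger_force: 1.8
```

```bash
python3 - <<'E'
from plan import *
o,c=state(); print(theta(1,o),o['time'],o['wrist_force'],o['tool_pos'])
visit(3,.3,.52,zw=.234,hold=0)
E
```

```text
(np.float64(0.45584054007267794), np.float64(0.044975476127663463)) 14.2167 [ 1.80836788  4.05170041 -2.90458565] [ 0.71365523 -0.10955036  0.2344205 ]
18 end [0.5707 0.009  0.234  2.6711]
0.0 0.0 -0.96 0.0
0.0 0.0 -0.97 0.0
0.91 0.3 0.0 -0.18
0.91 0.31 0.0 -0.19
0.89 0.34 0.0 -0.18
0.89 0.36 0.0 -0.18
0.88 0.37 0.0 -0.18
0.88 0.4 0.0 -0.19
0.86 0.41 0.0 -0.18
0.85 0.43 0.0 -0.18
0.85 0.45 0.0 -0.18
0.83 0.47 0.0 -0.19
0.0 0.0 0.98 0.0
0.0 0.0 0.97 0.0
0.02 -0.33 0.0 0.46
0.03 -0.34 0.0 0.46
0.02 -0.12 0.0 0.46
0.03 -0.12 0.0 0.46
```

>>> carry_out --deltas '[{"dx":0,"dy":0,"dz":-0.96,"wx":0,"wy":0,"wz":0,"gripper":165},{"dx":0,"dy":0,"dz":-0.97,"wx":0,"wy":0,"wz":0,"gripper":165},{"dx":0.91,"dy":0.3,"dz":0,"wx":0,"wy":0,"wz":-0.18,"gripper":165},{"dx":0.91,"dy":0.31,"dz":0,"wx":0,"wy":0,"wz":-0.19,"gripper":165},{"dx":0.89,"dy":0.34,"dz":0,"wx":0,"wy":0,"wz":-0.18,"gripper":165},{"dx":0.89,"dy":0.36,"dz":0,"wx":0,"wy":0,"wz":-0.18,"gripper":165},{"dx":0.88,"dy":0.37,"dz":0,"wx":0,"wy":0,"wz":-0.18,"gripper":165},{"dx":0.88,"dy":0.4,"dz":0,"wx":0,"wy":0,"wz":-0.19,"gripper":165},{"dx":0.86,"dy":0.41,"dz":0,"wx":0,"wy":0,"wz":-0.18,"gripper":165},{"dx":0.85,"dy":0.43,"dz":0,"wx":0,"wy":0,"wz":-0.18,"gripper":165},{"dx":0.85,"dy":0.45,"dz":0,"wx":0,"wy":0,"wz":-0.18,"gripper":165},{"dx":0.83,"dy":0.47,"dz":0,"wx":0,"wy":0,"wz":-0.19,"gripper":165},{"dx":0,"dy":0,"dz":0.98,"wx":0,"wy":0,"wz":0,"gripper":165},{"dx":0,"dy":0,"dz":0.97,"wx":0,"wy":0,"wz":0,"gripper":165},{"dx":0,"dy":0,"dz":0,"wx":0,"wy":0,"wz":0,"gripper":165},{"dx":0.02,"dy":-0.33,"dz":0,"wx":0,"wy":0,"wz":0.46,"gripper":165},{"dx":0.03,"dy":-0.34,"dz":0,"wx":0,"wy":0,"wz":0.46,"gripper":165},{"dx":0.02,"dy":-0.12,"dz":0,"wx":0,"wy":0,"wz":0.46,"gripper":165},{"dx":0.03,"dy":-0.12,"dz":0,"wx":0,"wy":0,"wz":0.46,"gripper":165},{"dx":0,"dy":0,"dz":0,"wx":0,"wy":0,"wz":0,"gripper":165}]'

```text
time: 15.88
tool_pos: [0.5706, 0.0082, 0.2342]
ee_rot: [3.139, 0.001, 2.672]
wrist_force: [1.6, 2.2, -1.1]
width: 0.0332
finger_force: 1.3
```

```bash
python3 - <<'E'
from plan import *
o,c=state(); print(theta(3,o),o['time'],o['wrist_force'],o['tool_pos'])
visit(0,.46,.74,zw=.232,hold=0)
E
```

```text
(np.float64(0.5338581002256788), np.float64(0.04621695256059855)) 15.8833 [ 1.58405306  2.17596417 -1.0805158 ] [0.57063157 0.00817538 0.23420713]Traceback (most recent call last):
  File "<stdin>", line 3, in <module>
  File "plan.py", line 33, in visit
    r,c=rows(cur,way,grip)
        ~~~~^^^^^^^^^^^^^^
  File "plan.py", line 24, in rows
    v=np.round([d[:2]@x/.02,d[:2]@y/.02,-d[2]/.02,-d[3]/.12],2); assert abs(v).max()<=1,(k,v); v=v+0.0
                                                                        ^^^^^^^^^^^^^^^
AssertionError: (1, array([ 0.  , -0.  ,  1.03,  0.  ]))
```

```bash
sed -i 's/    o,cur=state(); way=/    zt=zw+.0395\n&/' plan.py; python3 - <<'E'
from plan import *
visit(0,.46,.72,zw=.232,hold=0)
E
```

```text
13 end [0.6359 0.082  0.232  2.4713]
0.0 0.0 -0.93 0.0
0.0 0.0 -0.93 0.0
-0.22 0.76 0.0 -0.1
-0.24 0.75 0.0 -0.1
-0.24 0.75 0.0 -0.1
-0.25 0.74 0.0 -0.1
-0.26 0.75 0.0 -0.1
0.0 0.0 0.99 0.0
0.0 0.0 0.98 0.0
-0.02 0.36 0.0 0.54
-0.03 0.35 0.0 0.54
-0.03 0.15 0.0 0.55
-0.03 0.14 0.0 0.54
```

>>> carry_out --deltas '[{"dx":0,"dy":0,"dz":-0.93,"wx":0,"wy":0,"wz":0,"gripper":165},{"dx":0,"dy":0,"dz":-0.93,"wx":0,"wy":0,"wz":0,"gripper":165},{"dx":-0.22,"dy":0.76,"dz":0,"wx":0,"wy":0,"wz":-0.1,"gripper":165},{"dx":-0.24,"dy":0.75,"dz":0,"wx":0,"wy":0,"wz":-0.1,"gripper":165},{"dx":-0.24,"dy":0.75,"dz":0,"wx":0,"wy":0,"wz":-0.1,"gripper":165},{"dx":-0.25,"dy":0.74,"dz":0,"wx":0,"wy":0,"wz":-0.1,"gripper":165},{"dx":-0.26,"dy":0.75,"dz":0,"wx":0,"wy":0,"wz":-0.1,"gripper":165},{"dx":0,"dy":0,"dz":0.99,"wx":0,"wy":0,"wz":0,"gripper":165},{"dx":0,"dy":0,"dz":0.98,"wx":0,"wy":0,"wz":0,"gripper":165},{"dx":0,"dy":0,"dz":0,"wx":0,"wy":0,"wz":0,"gripper":165},{"dx":-0.02,"dy":0.36,"dz":0,"wx":0,"wy":0,"wz":0.54,"gripper":165},{"dx":-0.03,"dy":0.35,"dz":0,"wx":0,"wy":0,"wz":0.54,"gripper":165},{"dx":-0.03,"dy":0.15,"dz":0,"wx":0,"wy":0,"wz":0.55,"gripper":165},{"dx":-0.03,"dy":0.14,"dz":0,"wx":0,"wy":0,"wz":0.54,"gripper":165},{"dx":0,"dy":0,"dz":0,"wx":0,"wy":0,"wz":0,"gripper":165}]'

```text
time: 17.13
tool_pos: [0.6347, 0.0804, 0.2304]
ee_rot: [-3.137, -0.001, 2.471]
wrist_force: [-3.4, -3.3, -2.4]
width: 0.033
finger_force: 2.3
```

```bash
python3 - <<'E'
from plan import *
o,c=state(); print(theta(0,o),o['time'],o['wrist_force'],o['tool_pos'])
visit(2,.53,.74,zw=.232,hold=0)
E
```

```text
(np.float64(0.6729287148395191), np.float64(0.04546532135315745)) 17.1333 [-3.44150624 -3.27591119 -2.39441252] [0.63469234 0.08041802 0.23041936]Traceback (most recent call last):
  File "<stdin>", line 3, in <module>
  File "plan.py", line 34, in visit
    r,c=rows(cur,way,grip)
        ~~~~^^^^^^^^^^^^^^
  File "plan.py", line 24, in rows
    v=np.round([d[:2]@x/.02,d[:2]@y/.02,-d[2]/.02,-d[3]/.12],2); assert abs(v).max()<=1,(k,v); v=v+0.0
                                                                        ^^^^^^^^^^^^^^^
AssertionError: (1, array([ 0.  ,  0.  , -1.03, -0.  ]))
```

```bash
sed -i 's/zt=zw+.0395/zt=min(zw+.0395,robot.get_obs()["tool_pos"][2]+.0395)/' plan.py; python3 - <<'E'
from plan import *
visit(2,.53,.74,zw=.232,hold=0)
E
```

```text
19 end [ 0.5157 -0.0595  0.232   2.4517]
0.0 0.0 -0.99 0.0
0.0 0.0 -0.98 0.0
0.03 -0.92 0.0 -0.14
0.04 -0.91 0.0 -0.15
0.05 -0.92 0.0 -0.14
0.08 -0.91 0.0 -0.15
0.09 -0.91 0.0 -0.14
0.1 -0.91 0.0 -0.15
0.12 -0.91 0.0 -0.14
0.14 -0.9 0.0 -0.15
0.15 -0.91 0.0 -0.14
0.17 -0.9 0.0 -0.14
0.18 -0.9 0.0 -0.15
0.0 0.0 0.95 0.0
0.0 0.0 0.94 0.0
-0.01 0.34 0.0 0.44
-0.03 0.33 0.0 0.44
-0.02 0.11 0.0 0.43
-0.03 0.12 0.0 0.44
```

>>> carry_out --deltas '[{"dx":0,"dy":0,"dz":-0.99,"wx":0,"wy":0,"wz":0,"gripper":165},{"dx":0,"dy":0,"dz":-0.98,"wx":0,"wy":0,"wz":0,"gripper":165},{"dx":0.03,"dy":-0.92,"dz":0,"wx":0,"wy":0,"wz":-0.14,"gripper":165},{"dx":0.04,"dy":-0.91,"dz":0,"wx":0,"wy":0,"wz":-0.15,"gripper":165},{"dx":0.05,"dy":-0.92,"dz":0,"wx":0,"wy":0,"wz":-0.14,"gripper":165},{"dx":0.08,"dy":-0.91,"dz":0,"wx":0,"wy":0,"wz":-0.15,"gripper":165},{"dx":0.09,"dy":-0.91,"dz":0,"wx":0,"wy":0,"wz":-0.14,"gripper":165},{"dx":0.1,"dy":-0.91,"dz":0,"wx":0,"wy":0,"wz":-0.15,"gripper":165},{"dx":0.12,"dy":-0.91,"dz":0,"wx":0,"wy":0,"wz":-0.14,"gripper":165},{"dx":0.14,"dy":-0.9,"dz":0,"wx":0,"wy":0,"wz":-0.15,"gripper":165},{"dx":0.15,"dy":-0.91,"dz":0,"wx":0,"wy":0,"wz":-0.14,"gripper":165},{"dx":0.17,"dy":-0.9,"dz":0,"wx":0,"wy":0,"wz":-0.14,"gripper":165},{"dx":0.18,"dy":-0.9,"dz":0,"wx":0,"wy":0,"wz":-0.15,"gripper":165},{"dx":0,"dy":0,"dz":0.95,"wx":0,"wy":0,"wz":0,"gripper":165},{"dx":0,"dy":0,"dz":0.94,"wx":0,"wy":0,"wz":0,"gripper":165},{"dx":0,"dy":0.1,"dz":0,"wx":0,"wy":0,"wz":0,"gripper":165},{"dx":-0.01,"dy":0.3,"dz":0,"wx":0,"wy":0,"wz":0.44,"gripper":165},{"dx":-0.03,"dy":0.27,"dz":0,"wx":0,"wy":0,"wz":0.44,"gripper":165},{"dx":-0.02,"dy":0.11,"dz":0,"wx":0,"wy":0,"wz":0.43,"gripper":165},{"dx":-0.03,"dy":0.12,"dz":0,"wx":0,"wy":0,"wz":0.44,"gripper":165}]'

```text
time: 18.8
tool_pos: [0.516, -0.0591, 0.2325]
ee_rot: [-3.138, 0.0, 2.452]
wrist_force: [-2.3, -4.1, -4.2]
width: 0.0332
finger_force: 2.3
```

```bash
python3 - <<'E'
from plan import *
o,c=state(); print(theta(2,o),o['time'],o['wrist_force'],o['tool_pos'])
visit(1,.48,.74,zw=.232,hold=0)
E
```

```text
(np.float64(0.7493505728411132), np.float64(0.04589993220240785)) 18.8 [-2.31451328 -4.08343973 -4.15724277] [ 0.51599969 -0.05907355  0.23248496]
19 end [ 0.7058 -0.1193  0.2321  2.4516]
0.0 0.0 -0.98 0.0
0.0 0.0 -0.97 0.0
-0.83 0.43 0.0 -0.2
-0.85 0.41 0.0 -0.19
-0.85 0.39 0.0 -0.2
-0.86 0.37 0.0 -0.2
-0.87 0.35 0.0 -0.19
-0.88 0.32 0.0 -0.2
-0.88 0.31 0.0 -0.2
-0.89 0.29 0.0 -0.2
-0.9 0.26 0.0 -0.19
-0.91 0.25 0.0 -0.2
-0.91 0.22 0.0 -0.2
0.0 0.0 0.99 0.0
0.0 0.0 0.98 0.0
0.02 -0.36 0.0 0.55
0.03 -0.36 0.0 0.54
0.03 -0.14 0.0 0.54
0.04 -0.15 0.0 0.54
```

>>> carry_out --deltas '[{"dx":0,"dy":0,"dz":-0.98,"wx":0,"wy":0,"wz":0,"gripper":165},{"dx":0,"dy":0,"dz":-0.97,"wx":0,"wy":0,"wz":0,"gripper":165},{"dx":-0.83,"dy":0.43,"dz":0,"wx":0,"wy":0,"wz":-0.2,"gripper":165},{"dx":-0.85,"dy":0.41,"dz":0,"wx":0,"wy":0,"wz":-0.19,"gripper":165},{"dx":-0.85,"dy":0.39,"dz":0,"wx":0,"wy":0,"wz":-0.2,"gripper":165},{"dx":-0.86,"dy":0.37,"dz":0,"wx":0,"wy":0,"wz":-0.2,"gripper":165},{"dx":-0.87,"dy":0.35,"dz":0,"wx":0,"wy":0,"wz":-0.19,"gripper":165},{"dx":-0.88,"dy":0.32,"dz":0,"wx":0,"wy":0,"wz":-0.2,"gripper":165},{"dx":-0.88,"dy":0.31,"dz":0,"wx":0,"wy":0,"wz":-0.2,"gripper":165},{"dx":-0.89,"dy":0.29,"dz":0,"wx":0,"wy":0,"wz":-0.2,"gripper":165},{"dx":-0.9,"dy":0.26,"dz":0,"wx":0,"wy":0,"wz":-0.19,"gripper":165},{"dx":-0.91,"dy":0.25,"dz":0,"wx":0,"wy":0,"wz":-0.2,"gripper":165},{"dx":-0.91,"dy":0.22,"dz":0,"wx":0,"wy":0,"wz":-0.2,"gripper":165},{"dx":0,"dy":0,"dz":0.99,"wx":0,"wy":0,"wz":0,"gripper":165},{"dx":0,"dy":0,"dz":0.98,"wx":0,"wy":0,"wz":0,"gripper":165},{"dx":0,"dy":-0.1,"dz":0,"wx":0,"wy":0,"wz":0,"gripper":165},{"dx":0.02,"dy":-0.31,"dz":0,"wx":0,"wy":0,"wz":0.55,"gripper":165},{"dx":0.03,"dy":-0.31,"dz":0,"wx":0,"wy":0,"wz":0.54,"gripper":165},{"dx":0.03,"dy":-0.14,"dz":0,"wx":0,"wy":0,"wz":0.54,"gripper":165},{"dx":0.04,"dy":-0.15,"dz":0,"wx":0,"wy":0,"wz":0.54,"gripper":165}]'

```text
time: 20.47
tool_pos: [0.7071, -0.1173, 0.2331]
ee_rot: [3.138, 0.001, 2.452]
wrist_force: [2.9, 1.9, -2.5]
width: 0.0332
finger_force: 1.8
```

```bash
python3 - <<'E'
from plan import *
o,c=state(); print(theta(1,o),o['time'],o['wrist_force'],o['tool_pos'])
visit(3,.53,.74,zw=.232,hold=0)
E
```

```text
(np.float64(0.6849583512061785), np.float64(0.0451298318792001)) 20.4667 [ 2.90962431  1.90667929 -2.455239  ] [ 0.70713583 -0.11731125  0.23309056]
18 end [5.6380e-01 1.7000e-03 2.3210e-01 2.4518e+00]
0.0 0.0 -0.96 0.0
0.0 0.0 -0.96 0.0
0.94 0.09 0.0 -0.17
0.93 0.11 0.0 -0.18
0.93 0.13 0.0 -0.17
0.93 0.16 0.0 -0.18
0.93 0.17 0.0 -0.17
0.92 0.19 0.0 -0.18
0.92 0.2 0.0 -0.17
0.91 0.23 0.0 -0.18
0.91 0.25 0.0 -0.17
0.9 0.27 0.0 -0.18
0.0 0.0 0.99 0.0
0.0 0.0 0.98 0.0
0.02 -0.33 0.0 0.44
0.02 -0.33 0.0 0.44
0.03 -0.12 0.0 0.43
0.02 -0.12 0.0 0.44
```

>>> carry_out --deltas '[{"dx":0,"dy":0,"dz":-0.96,"wx":0,"wy":0,"wz":0,"gripper":165},{"dx":0,"dy":0,"dz":-0.96,"wx":0,"wy":0,"wz":0,"gripper":165},{"dx":0.94,"dy":0.09,"dz":0,"wx":0,"wy":0,"wz":-0.17,"gripper":165},{"dx":0.93,"dy":0.11,"dz":0,"wx":0,"wy":0,"wz":-0.18,"gripper":165},{"dx":0.93,"dy":0.13,"dz":0,"wx":0,"wy":0,"wz":-0.17,"gripper":165},{"dx":0.93,"dy":0.16,"dz":0,"wx":0,"wy":0,"wz":-0.18,"gripper":165},{"dx":0.93,"dy":0.17,"dz":0,"wx":0,"wy":0,"wz":-0.17,"gripper":165},{"dx":0.92,"dy":0.19,"dz":0,"wx":0,"wy":0,"wz":-0.18,"gripper":165},{"dx":0.92,"dy":0.2,"dz":0,"wx":0,"wy":0,"wz":-0.17,"gripper":165},{"dx":0.91,"dy":0.23,"dz":0,"wx":0,"wy":0,"wz":-0.18,"gripper":165},{"dx":0.91,"dy":0.25,"dz":0,"wx":0,"wy":0,"wz":-0.17,"gripper":165},{"dx":0.9,"dy":0.27,"dz":0,"wx":0,"wy":0,"wz":-0.18,"gripper":165},{"dx":0,"dy":0,"dz":0.99,"wx":0,"wy":0,"wz":0,"gripper":165},{"dx":0,"dy":0,"dz":0.98,"wx":0,"wy":0,"wz":0,"gripper":165},{"dx":0,"dy":0,"dz":0,"wx":0,"wy":0,"wz":0,"gripper":165},{"dx":0.02,"dy":-0.33,"dz":0,"wx":0,"wy":0,"wz":0.44,"gripper":165},{"dx":0.02,"dy":-0.33,"dz":0,"wx":0,"wy":0,"wz":0.44,"gripper":165},{"dx":0.03,"dy":-0.12,"dz":0,"wx":0,"wy":0,"wz":0.43,"gripper":165},{"dx":0.02,"dy":-0.12,"dz":0,"wx":0,"wy":0,"wz":0.44,"gripper":165}]'

```text
time: 22.05
tool_pos: [0.5637, 0.0012, 0.2324]
ee_rot: [3.137, 0.001, 2.451]
wrist_force: [2.6, 3.8, -3.2]
width: 0.0332
finger_force: 1.7
```

```bash
python3 - <<'E'
from plan import *
o,c=state(); print(theta(3,o),o['time'],o['wrist_force'],o['tool_pos'])
visit(0,.69,.93,zw=.23,hold=0)
E
```

```text
(np.float64(0.7483137762024898), np.float64(0.04617885917476711)) 22.05 [ 2.58133273  3.75322939 -3.21575588] [0.56365875 0.00115759 0.2323771 ]
14 end [0.6439 0.0876 0.23   2.2616]
0.0 0.0 -0.93 0.0
0.0 0.0 -0.93 0.0
-0.04 0.82 0.0 -0.07
-0.04 0.82 0.0 -0.07
-0.05 0.82 0.0 -0.07
-0.06 0.82 0.0 -0.07
-0.07 0.83 0.0 -0.07
-0.07 0.81 0.0 -0.07
0.0 0.0 0.99 0.0
0.0 0.0 0.99 0.0
-0.01 0.35 0.0 0.5
-0.03 0.35 0.0 0.5
-0.03 0.13 0.0 0.5
-0.03 0.14 0.0 0.5
```

>>> carry_out --deltas '[{"dx":0,"dy":0,"dz":-0.93,"wx":0,"wy":0,"wz":0,"gripper":165},{"dx":0,"dy":0,"dz":-0.93,"wx":0,"wy":0,"wz":0,"gripper":165},{"dx":-0.04,"dy":0.82,"dz":0,"wx":0,"wy":0,"wz":-0.07,"gripper":165},{"dx":-0.04,"dy":0.82,"dz":0,"wx":0,"wy":0,"wz":-0.07,"gripper":165},{"dx":-0.05,"dy":0.82,"dz":0,"wx":0,"wy":0,"wz":-0.07,"gripper":165},{"dx":-0.06,"dy":0.82,"dz":0,"wx":0,"wy":0,"wz":-0.07,"gripper":165},{"dx":-0.07,"dy":0.83,"dz":0,"wx":0,"wy":0,"wz":-0.07,"gripper":165},{"dx":-0.07,"dy":0.81,"dz":0,"wx":0,"wy":0,"wz":-0.07,"gripper":165},{"dx":0,"dy":0,"dz":0.99,"wx":0,"wy":0,"wz":0,"gripper":165},{"dx":0,"dy":0,"dz":0.99,"wx":0,"wy":0,"wz":0,"gripper":165},{"dx":0,"dy":0,"dz":0,"wx":0,"wy":0,"wz":0,"gripper":165},{"dx":-0.01,"dy":0.35,"dz":0,"wx":0,"wy":0,"wz":0.5,"gripper":165},{"dx":-0.03,"dy":0.35,"dz":0,"wx":0,"wy":0,"wz":0.5,"gripper":165},{"dx":-0.03,"dy":0.13,"dz":0,"wx":0,"wy":0,"wz":0.5,"gripper":165},{"dx":-0.03,"dy":0.14,"dz":0,"wx":0,"wy":0,"wz":0.5,"gripper":165}]'

```text
time: 23.3
tool_pos: [0.6418, 0.0859, 0.2287]
ee_rot: [-3.136, -0.001, 2.26]
wrist_force: [-4.4, -4.1, -3.3]
width: 0.033
finger_force: 2.7
```

```bash
python3 - <<'E'
from plan import *
o,c=state(); print(theta(0,o),o['time'],o['wrist_force'],o['tool_pos'])
visit(2,.75,.95,zw=.23,hold=0)
E
```

```text
(np.float64(0.8696778130628893), np.float64(0.04545831215404574)) 23.3 [-4.39655944 -4.09544283 -3.29736557] [0.64175629 0.08590799 0.22865042]
19 end [ 0.5236 -0.0541  0.2301  2.2417]
0.0 0.0 -0.99 0.0
0.0 0.0 -0.98 0.0
-0.15 -0.9 0.0 -0.14
-0.14 -0.9 0.0 -0.14
-0.12 -0.9 0.0 -0.13
-0.11 -0.91 0.0 -0.14
-0.09 -0.9 0.0 -0.14
-0.08 -0.91 0.0 -0.14
-0.07 -0.91 0.0 -0.13
-0.04 -0.91 0.0 -0.14
-0.04 -0.91 0.0 -0.14
-0.02 -0.91 0.0 -0.14
0.0 -0.91 0.0 -0.14
0.0 0.0 0.95 0.0
0.0 0.0 0.95 0.0
-0.01 0.32 0.0 0.42
-0.03 0.33 0.0 0.42
-0.02 0.11 0.0 0.41
-0.02 0.11 0.0 0.42
```

>>> carry_out --deltas '[{"dx":0,"dy":0,"dz":-0.99,"wx":0,"wy":0,"wz":0,"gripper":165},{"dx":0,"dy":0,"dz":-0.98,"wx":0,"wy":0,"wz":0,"gripper":165},{"dx":-0.15,"dy":-0.9,"dz":0,"wx":0,"wy":0,"wz":-0.14,"gripper":165},{"dx":-0.14,"dy":-0.9,"dz":0,"wx":0,"wy":0,"wz":-0.14,"gripper":165},{"dx":-0.12,"dy":-0.9,"dz":0,"wx":0,"wy":0,"wz":-0.13,"gripper":165},{"dx":-0.11,"dy":-0.91,"dz":0,"wx":0,"wy":0,"wz":-0.14,"gripper":165},{"dx":-0.09,"dy":-0.9,"dz":0,"wx":0,"wy":0,"wz":-0.14,"gripper":165},{"dx":-0.08,"dy":-0.91,"dz":0,"wx":0,"wy":0,"wz":-0.14,"gripper":165},{"dx":-0.07,"dy":-0.91,"dz":0,"wx":0,"wy":0,"wz":-0.13,"gripper":165},{"dx":-0.04,"dy":-0.91,"dz":0,"wx":0,"wy":0,"wz":-0.14,"gripper":165},{"dx":-0.04,"dy":-0.91,"dz":0,"wx":0,"wy":0,"wz":-0.14,"gripper":165},{"dx":-0.02,"dy":-0.91,"dz":0,"wx":0,"wy":0,"wz":-0.14,"gripper":165},{"dx":0,"dy":-0.91,"dz":0,"wx":0,"wy":0,"wz":-0.14,"gripper":165},{"dx":0,"dy":0,"dz":0.95,"wx":0,"wy":0,"wz":0,"gripper":165},{"dx":0,"dy":0,"dz":0.95,"wx":0,"wy":0,"wz":0,"gripper":165},{"dx":0,"dy":0.1,"dz":0,"wx":0,"wy":0,"wz":0,"gripper":165},{"dx":-0.01,"dy":0.28,"dz":0,"wx":0,"wy":0,"wz":0.42,"gripper":165},{"dx":-0.03,"dy":0.27,"dz":0,"wx":0,"wy":0,"wz":0.42,"gripper":165},{"dx":-0.02,"dy":0.11,"dz":0,"wx":0,"wy":0,"wz":0.41,"gripper":165},{"dx":-0.02,"dy":0.11,"dz":0,"wx":0,"wy":0,"wz":0.42,"gripper":165}]'

```text
time: 24.97
tool_pos: [0.5245, -0.0541, 0.2302]
ee_rot: [-3.137, -0.0, 2.243]
wrist_force: [-3.6, -4.0, -4.8]
width: 0.0332
finger_force: 2.5
```

```bash
python3 - <<'E'
from plan import *
o,c=state(); print(theta(2,o),o['time'],o['wrist_force'],o['tool_pos'])
visit(1,.71,.95,zw=.23,hold=0)
E
```

```text
(np.float64(0.9624213507742323), np.float64(0.0454245987968116)) 24.9667 [-3.63364631 -3.9746622  -4.81393413] [ 0.52448552 -0.05412754  0.23023071]
19 end [ 0.6979 -0.1246  0.23    2.2413]
0.0 0.0 -0.98 0.0
0.0 0.0 -0.98 0.0
-0.74 0.5 0.0 -0.18
-0.74 0.49 0.0 -0.18
-0.76 0.48 0.0 -0.18
-0.77 0.45 0.0 -0.18
-0.77 0.44 0.0 -0.19
-0.79 0.42 0.0 -0.18
-0.79 0.41 0.0 -0.18
-0.81 0.38 0.0 -0.18
-0.81 0.37 0.0 -0.18
-0.82 0.36 0.0 -0.18
-0.83 0.33 0.0 -0.18
0.0 0.0 0.99 0.0
0.0 0.0 0.98 0.0
0.02 -0.35 0.0 0.5
0.03 -0.34 0.0 0.5
0.03 -0.14 0.0 0.5
0.03 -0.13 0.0 0.5
```

>>> carry_out --deltas '[{"dx":0,"dy":0,"dz":-0.98,"wx":0,"wy":0,"wz":0,"gripper":165},{"dx":0,"dy":0,"dz":-0.98,"wx":0,"wy":0,"wz":0,"gripper":165},{"dx":-0.74,"dy":0.5,"dz":0,"wx":0,"wy":0,"wz":-0.18,"gripper":165},{"dx":-0.74,"dy":0.49,"dz":0,"wx":0,"wy":0,"wz":-0.18,"gripper":165},{"dx":-0.76,"dy":0.48,"dz":0,"wx":0,"wy":0,"wz":-0.18,"gripper":165},{"dx":-0.77,"dy":0.45,"dz":0,"wx":0,"wy":0,"wz":-0.18,"gripper":165},{"dx":-0.77,"dy":0.44,"dz":0,"wx":0,"wy":0,"wz":-0.19,"gripper":165},{"dx":-0.79,"dy":0.42,"dz":0,"wx":0,"wy":0,"wz":-0.18,"gripper":165},{"dx":-0.79,"dy":0.41,"dz":0,"wx":0,"wy":0,"wz":-0.18,"gripper":165},{"dx":-0.81,"dy":0.38,"dz":0,"wx":0,"wy":0,"wz":-0.18,"gripper":165},{"dx":-0.81,"dy":0.37,"dz":0,"wx":0,"wy":0,"wz":-0.18,"gripper":165},{"dx":-0.82,"dy":0.36,"dz":0,"wx":0,"wy":0,"wz":-0.18,"gripper":165},{"dx":-0.83,"dy":0.33,"dz":0,"wx":0,"wy":0,"wz":-0.18,"gripper":165},{"dx":0,"dy":0,"dz":0.99,"wx":0,"wy":0,"wz":0,"gripper":165},{"dx":0,"dy":0,"dz":0.98,"wx":0,"wy":0,"wz":0,"gripper":165},{"dx":0,"dy":-0.1,"dz":0,"wx":0,"wy":0,"wz":0,"gripper":165},{"dx":0.02,"dy":-0.3,"dz":0,"wx":0,"wy":0,"wz":0.5,"gripper":165},{"dx":0.03,"dy":-0.29,"dz":0,"wx":0,"wy":0,"wz":0.5,"gripper":165},{"dx":0.03,"dy":-0.14,"dz":0,"wx":0,"wy":0,"wz":0.5,"gripper":165},{"dx":0.03,"dy":-0.13,"dz":0,"wx":0,"wy":0,"wz":0.5,"gripper":165}]'

```text
time: 26.63
tool_pos: [0.6997, -0.1226, 0.2313]
ee_rot: [3.138, 0.001, 2.242]
wrist_force: [2.9, 1.8, -2.1]
width: 0.0334
finger_force: 1.8
```

```bash
python3 - <<'E'
from plan import *
o,c=state(); print(theta(1,o),o['time'],o['wrist_force'],o['tool_pos'])
visit(3,.75,.95,zw=.23,hold=0)
E
```

```text
(np.float64(0.8840622734608704), np.float64(0.04485314850281564)) 26.6333 [ 2.94180528  1.82658373 -2.06789727] [ 0.69966843 -0.12255875  0.23131836]
18 end [ 0.5557 -0.0036  0.2299  2.242 ]
0.0 0.0 -0.95 0.0
0.0 0.0 -0.96 0.0
0.92 -0.11 0.0 -0.17
0.92 -0.08 0.0 -0.16
0.92 -0.07 0.0 -0.17
0.92 -0.06 0.0 -0.17
0.92 -0.03 0.0 -0.16
0.93 -0.01 0.0 -0.17
0.92 0.0 0.0 -0.16
0.93 0.02 0.0 -0.17
0.92 0.04 0.0 -0.17
0.92 0.06 0.0 -0.16
0.0 0.0 0.99 0.0
0.0 0.0 0.99 0.0
0.01 -0.32 0.0 0.41
0.03 -0.33 0.0 0.42
0.02 -0.11 0.0 0.42
0.03 -0.11 0.0 0.41
```

>>> carry_out --deltas '[{"dx":0,"dy":0,"dz":-0.95,"wx":0,"wy":0,"wz":0,"gripper":165},{"dx":0,"dy":0,"dz":-0.96,"wx":0,"wy":0,"wz":0,"gripper":165},{"dx":0.92,"dy":-0.11,"dz":0,"wx":0,"wy":0,"wz":-0.17,"gripper":165},{"dx":0.92,"dy":-0.08,"dz":0,"wx":0,"wy":0,"wz":-0.16,"gripper":165},{"dx":0.92,"dy":-0.07,"dz":0,"wx":0,"wy":0,"wz":-0.17,"gripper":165},{"dx":0.92,"dy":-0.06,"dz":0,"wx":0,"wy":0,"wz":-0.17,"gripper":165},{"dx":0.92,"dy":-0.03,"dz":0,"wx":0,"wy":0,"wz":-0.16,"gripper":165},{"dx":0.93,"dy":-0.01,"dz":0,"wx":0,"wy":0,"wz":-0.17,"gripper":165},{"dx":0.92,"dy":0,"dz":0,"wx":0,"wy":0,"wz":-0.16,"gripper":165},{"dx":0.93,"dy":0.02,"dz":0,"wx":0,"wy":0,"wz":-0.17,"gripper":165},{"dx":0.92,"dy":0.04,"dz":0,"wx":0,"wy":0,"wz":-0.17,"gripper":165},{"dx":0.92,"dy":0.06,"dz":0,"wx":0,"wy":0,"wz":-0.16,"gripper":165},{"dx":0,"dy":0,"dz":0.99,"wx":0,"wy":0,"wz":0,"gripper":165},{"dx":0,"dy":0,"dz":0.99,"wx":0,"wy":0,"wz":0,"gripper":165},{"dx":0,"dy":0,"dz":0,"wx":0,"wy":0,"wz":0,"gripper":165},{"dx":0.01,"dy":-0.32,"dz":0,"wx":0,"wy":0,"wz":0.41,"gripper":165},{"dx":0.03,"dy":-0.33,"dz":0,"wx":0,"wy":0,"wz":0.42,"gripper":165},{"dx":0.02,"dy":-0.11,"dz":0,"wx":0,"wy":0,"wz":0.42,"gripper":165},{"dx":0.03,"dy":-0.11,"dz":0,"wx":0,"wy":0,"wz":0.41,"gripper":165}]'

```text
time: 28.22
tool_pos: [0.5557, -0.0042, 0.2301]
ee_rot: [3.137, 0.001, 2.242]
wrist_force: [2.4, 2.4, -2.6]
width: 0.0335
finger_force: 1.8
```

```bash
cat >> plan.py <<'E'
def rep(i):
    o,c=state(); a=c[3]; y=np.array([np.sin(a),-np.cos(a)]); x=np.array([np.cos(a),np.sin(a)]); f=o['wrist_force'][:2]
    print("t %.2f th %.3f r %.4f push %.2f radial %.2f z %.4f"%(o['time'],*theta(i,o),-sg[i]*f@y,f@x*sg[i],c[2]))
E
python3 - <<'E'
from plan import *
rep(3); visit(0,.88,1.05,zw=.228,hold=0)
E
```

```text
t 28.22 th 0.954 r 0.0463 push 3.35 radial -0.38 z 0.2301
14 end [0.6489 0.09   0.2281 2.1419]
0.0 0.0 -0.94 0.0
0.0 0.0 -0.93 0.0
0.14 0.96 0.0 -0.1
0.13 0.97 0.0 -0.09
0.12 0.96 0.0 -0.1
0.1 0.97 0.0 -0.1
0.1 0.96 0.0 -0.1
0.08 0.97 0.0 -0.09
0.0 0.0 0.99 0.0
0.0 0.0 0.98 0.0
-0.01 0.31 0.0 0.35
-0.02 0.31 0.0 0.35
-0.02 0.09 0.0 0.36
-0.02 0.1 0.0 0.35
```

>>> carry_out --deltas '[{"dx":0,"dy":0,"dz":-0.94,"wx":0,"wy":0,"wz":0,"gripper":165},{"dx":0,"dy":0,"dz":-0.93,"wx":0,"wy":0,"wz":0,"gripper":165},{"dx":0.14,"dy":0.96,"dz":0,"wx":0,"wy":0,"wz":-0.1,"gripper":165},{"dx":0.13,"dy":0.97,"dz":0,"wx":0,"wy":0,"wz":-0.09,"gripper":165},{"dx":0.12,"dy":0.96,"dz":0,"wx":0,"wy":0,"wz":-0.1,"gripper":165},{"dx":0.1,"dy":0.97,"dz":0,"wx":0,"wy":0,"wz":-0.1,"gripper":165},{"dx":0.1,"dy":0.96,"dz":0,"wx":0,"wy":0,"wz":-0.1,"gripper":165},{"dx":0.08,"dy":0.97,"dz":0,"wx":0,"wy":0,"wz":-0.09,"gripper":165},{"dx":0,"dy":0,"dz":0.99,"wx":0,"wy":0,"wz":0,"gripper":165},{"dx":0,"dy":0,"dz":0.98,"wx":0,"wy":0,"wz":0,"gripper":165},{"dx":0,"dy":0.1,"dz":0,"wx":0,"wy":0,"wz":0,"gripper":165},{"dx":-0.01,"dy":0.26,"dz":0,"wx":0,"wy":0,"wz":0.35,"gripper":165},{"dx":-0.02,"dy":0.2,"dz":0,"wx":0,"wy":0,"wz":0.35,"gripper":165},{"dx":-0.02,"dy":0.1,"dz":0,"wx":0,"wy":0,"wz":0.3,"gripper":165},{"dx":0,"dy":0,"dz":0,"wx":0,"wy":0,"wz":0,"gripper":165}]'

```text
time: 29.47
tool_pos: [0.6443, 0.0877, 0.227]
ee_rot: [-3.138, -0.001, 2.192]
wrist_force: [-4.6, -2.3, -0.3]
width: 0.0331
finger_force: 2.5
```

```bash
python3 - <<'E'
from plan import *
rep(0)
E
```

```text
t 29.47 th 0.937 r 0.0457 push 5.05 radial 0.82 z 0.2270
```

>>> carry_out --deltas '[{"dx":-0.02,"dy":0.1,"dz":0,"wx":0,"wy":0,"wz":0.33,"gripper":165},{"dx":-0.02,"dy":0.1,"dz":0,"wx":0,"wy":0,"wz":0.33,"gripper":165}]'

```text
time: 29.63
tool_pos: [0.6475, 0.0892, 0.2265]
ee_rot: [-3.138, -0.001, 2.113]
wrist_force: [-6.4, -2.0, -1.5]
width: 0.0332
finger_force: 2.8
```

```bash
python3 - <<'E'
from plan import *
rep(0); visit(2,.96,1.06,zw=.228,hold=0)
E
```

```text
t 29.63 th 1.015 r 0.0457 push 6.49 radial 1.61 z 0.2265
19 end [ 0.5283 -0.0521  0.2279  2.1319]
0.0 0.0 -0.99 0.0
0.0 0.0 -0.98 0.0
-0.27 -0.85 0.0 -0.09
-0.27 -0.86 0.0 -0.09
-0.25 -0.86 0.0 -0.09
-0.25 -0.87 0.0 -0.09
-0.23 -0.86 0.0 -0.09
-0.23 -0.87 0.0 -0.09
-0.21 -0.87 0.0 -0.09
-0.21 -0.87 0.0 -0.09
-0.2 -0.88 0.0 -0.09
-0.19 -0.87 0.0 -0.09
-0.18 -0.88 0.0 -0.09
0.0 0.0 0.95 0.0
0.0 0.0 0.95 0.0
0.0 0.27 0.0 0.21
-0.01 0.26 0.0 0.21
-0.01 0.06 0.0 0.2
-0.02 0.06 0.0 0.21
```

>>> carry_out --deltas '[{"dx":0,"dy":0,"dz":-0.99,"wx":0,"wy":0,"wz":0,"gripper":165},{"dx":0,"dy":0,"dz":-0.98,"wx":0,"wy":0,"wz":0,"gripper":165},{"dx":-0.27,"dy":-0.85,"dz":0,"wx":0,"wy":0,"wz":-0.09,"gripper":165},{"dx":-0.27,"dy":-0.86,"dz":0,"wx":0,"wy":0,"wz":-0.09,"gripper":165},{"dx":-0.25,"dy":-0.86,"dz":0,"wx":0,"wy":0,"wz":-0.09,"gripper":165},{"dx":-0.25,"dy":-0.87,"dz":0,"wx":0,"wy":0,"wz":-0.09,"gripper":165},{"dx":-0.23,"dy":-0.86,"dz":0,"wx":0,"wy":0,"wz":-0.09,"gripper":165},{"dx":-0.23,"dy":-0.87,"dz":0,"wx":0,"wy":0,"wz":-0.09,"gripper":165},{"dx":-0.21,"dy":-0.87,"dz":0,"wx":0,"wy":0,"wz":-0.09,"gripper":165},{"dx":-0.21,"dy":-0.87,"dz":0,"wx":0,"wy":0,"wz":-0.09,"gripper":165},{"dx":-0.2,"dy":-0.88,"dz":0,"wx":0,"wy":0,"wz":-0.09,"gripper":165},{"dx":-0.19,"dy":-0.87,"dz":0,"wx":0,"wy":0,"wz":-0.09,"gripper":165},{"dx":-0.18,"dy":-0.88,"dz":0,"wx":0,"wy":0,"wz":-0.09,"gripper":165},{"dx":0,"dy":0,"dz":0.95,"wx":0,"wy":0,"wz":0,"gripper":165},{"dx":0,"dy":0,"dz":0.95,"wx":0,"wy":0,"wz":0,"gripper":165},{"dx":0,"dy":0.1,"dz":0,"wx":0,"wy":0,"wz":0,"gripper":165},{"dx":0,"dy":0.23,"dz":0,"wx":0,"wy":0,"wz":0.25,"gripper":165},{"dx":-0.01,"dy":0.23,"dz":0,"wx":0,"wy":0,"wz":0.25,"gripper":165},{"dx":-0.02,"dy":0.08,"dz":0,"wx":0,"wy":0,"wz":0.25,"gripper":165},{"dx":-0.02,"dy":0.08,"dz":0,"wx":0,"wy":0,"wz":0.25,"gripper":165}]'

```text
time: 31.3
tool_pos: [0.5302, -0.0514, 0.2278]
ee_rot: [-3.138, -0.001, 2.112]
wrist_force: [-5.7, -2.7, -3.2]
width: 0.0333
finger_force: 2.6
```

```bash
python3 - <<'E'
from plan import *
rep(2); visit(1,.9,1.1,zw=.228,hold=0)
E
```

```text
t 31.30 th 1.102 r 0.0457 push 6.28 radial 0.60 z 0.2278
18 end [ 0.6916 -0.1274  0.228   2.0917]
0.0 0.0 -0.99 0.0
0.0 0.0 -0.98 0.0
-0.74 0.58 0.0 -0.15
-0.75 0.57 0.0 -0.15
-0.76 0.56 0.0 -0.15
-0.77 0.54 0.0 -0.15
-0.77 0.53 0.0 -0.15
-0.79 0.51 0.0 -0.15
-0.8 0.5 0.0 -0.15
-0.81 0.49 0.0 -0.15
-0.81 0.47 0.0 -0.15
-0.82 0.45 0.0 -0.15
0.0 0.0 0.98 0.0
0.0 0.0 0.98 0.0
0.01 -0.32 0.0 0.42
0.02 -0.32 0.0 0.42
0.03 -0.12 0.0 0.41
0.02 -0.11 0.0 0.42
```

>>> carry_out --deltas '[{"dx":0,"dy":0,"dz":-0.99,"wx":0,"wy":0,"wz":0,"gripper":165},{"dx":0,"dy":0,"dz":-0.98,"wx":0,"wy":0,"wz":0,"gripper":165},{"dx":-0.74,"dy":0.58,"dz":0,"wx":0,"wy":0,"wz":-0.15,"gripper":165},{"dx":-0.75,"dy":0.57,"dz":0,"wx":0,"wy":0,"wz":-0.15,"gripper":165},{"dx":-0.76,"dy":0.56,"dz":0,"wx":0,"wy":0,"wz":-0.15,"gripper":165},{"dx":-0.77,"dy":0.54,"dz":0,"wx":0,"wy":0,"wz":-0.15,"gripper":165},{"dx":-0.77,"dy":0.53,"dz":0,"wx":0,"wy":0,"wz":-0.15,"gripper":165},{"dx":-0.79,"dy":0.51,"dz":0,"wx":0,"wy":0,"wz":-0.15,"gripper":165},{"dx":-0.8,"dy":0.5,"dz":0,"wx":0,"wy":0,"wz":-0.15,"gripper":165},{"dx":-0.81,"dy":0.49,"dz":0,"wx":0,"wy":0,"wz":-0.15,"gripper":165},{"dx":-0.81,"dy":0.47,"dz":0,"wx":0,"wy":0,"wz":-0.15,"gripper":165},{"dx":-0.82,"dy":0.45,"dz":0,"wx":0,"wy":0,"wz":-0.15,"gripper":165},{"dx":0,"dy":0,"dz":0.98,"wx":0,"wy":0,"wz":0,"gripper":165},{"dx":0,"dy":0,"dz":0.98,"wx":0,"wy":0,"wz":0,"gripper":165},{"dx":0,"dy":-0.1,"dz":0,"wx":0,"wy":0,"wz":0,"gripper":165},{"dx":0.01,"dy":-0.3,"dz":0,"wx":0,"wy":0,"wz":0.42,"gripper":165},{"dx":0.02,"dy":-0.25,"dz":0,"wx":0,"wy":0,"wz":0.42,"gripper":165},{"dx":0.03,"dy":-0.12,"dz":0,"wx":0,"wy":0,"wz":0.41,"gripper":165},{"dx":0.02,"dy":-0.11,"dz":0,"wx":0,"wy":0,"wz":0.42,"gripper":165}]'

```text
time: 32.88
tool_pos: [0.6935, -0.1263, 0.2296]
ee_rot: [3.137, 0.001, 2.092]
wrist_force: [2.3, 2.0, -3.5]
width: 0.0334
finger_force: 1.8
```

```bash
python3 - <<'E'
from plan import *
rep(1)
visit(3,.96,1.1,zw=.228,hold=0)
E
```

```text
t 32.88 th 1.048 r 0.0454 push 3.04 radial -0.61 z 0.2296
18 end [ 0.5494 -0.0063  0.228   2.0915]
0.0 0.0 -0.95 0.0
0.0 0.0 -0.95 0.0
0.88 -0.25 0.0 -0.12
0.88 -0.24 0.0 -0.11
0.89 -0.23 0.0 -0.12
0.89 -0.21 0.0 -0.12
0.9 -0.21 0.0 -0.11
0.89 -0.19 0.0 -0.12
0.9 -0.17 0.0 -0.12
0.9 -0.17 0.0 -0.11
0.91 -0.15 0.0 -0.12
0.9 -0.14 0.0 -0.12
0.0 0.0 0.99 0.0
0.0 0.0 0.99 0.0
0.01 -0.29 0.0 0.29
0.02 -0.29 0.0 0.3
0.01 -0.08 0.0 0.29
0.02 -0.08 0.0 0.29
```

>>> carry_out --deltas '[{"dx":0.02,"dy":-0.1,"dz":0.05,"wx":0,"wy":0,"wz":0.35,"gripper":165},{"dx":0.02,"dy":-0.1,"dz":0.05,"wx":0,"wy":0,"wz":0.35,"gripper":165},{"dx":0.02,"dy":-0.1,"dz":0,"wx":0,"wy":0,"wz":0.35,"gripper":165}]'

```text
time: 33.13
tool_pos: [0.688, -0.1279, 0.2288]
ee_rot: [3.135, 0.002, 1.966]
wrist_force: [4.2, 1.6, -1.0]
width: 0.0332
finger_force: 2.0
```

```bash
python3 - <<'E'
from plan import *
rep(1)
visit(3,.96,1.12,zw=.228,hold=0)
E
```

```text
t 33.13 th 1.174 r 0.0452 push 4.50 radial 0.16 z 0.2288
18 end [ 0.5485 -0.0066  0.228   2.0717]
0.0 0.0 -0.97 0.0
0.0 0.0 -0.97 0.0
0.84 -0.33 0.0 -0.22
0.85 -0.31 0.0 -0.22
0.85 -0.29 0.0 -0.22
0.86 -0.26 0.0 -0.22
0.87 -0.25 0.0 -0.23
0.88 -0.21 0.0 -0.22
0.88 -0.2 0.0 -0.22
0.89 -0.17 0.0 -0.22
0.89 -0.15 0.0 -0.22
0.89 -0.12 0.0 -0.22
0.0 0.0 0.99 0.0
0.0 0.0 0.99 0.0
0.01 -0.3 0.0 0.33
0.02 -0.31 0.0 0.33
0.02 -0.09 0.0 0.34
0.02 -0.09 0.0 0.33
```

>>> carry_out --deltas '[{"dx":0,"dy":0,"dz":-0.97,"wx":0,"wy":0,"wz":0,"gripper":165},{"dx":0,"dy":0,"dz":-0.97,"wx":0,"wy":0,"wz":0,"gripper":165},{"dx":0.84,"dy":-0.33,"dz":0,"wx":0,"wy":0,"wz":-0.22,"gripper":165},{"dx":0.85,"dy":-0.31,"dz":0,"wx":0,"wy":0,"wz":-0.22,"gripper":165},{"dx":0.85,"dy":-0.29,"dz":0,"wx":0,"wy":0,"wz":-0.22,"gripper":165},{"dx":0.86,"dy":-0.26,"dz":0,"wx":0,"wy":0,"wz":-0.22,"gripper":165},{"dx":0.87,"dy":-0.25,"dz":0,"wx":0,"wy":0,"wz":-0.23,"gripper":165},{"dx":0.88,"dy":-0.21,"dz":0,"wx":0,"wy":0,"wz":-0.22,"gripper":165},{"dx":0.88,"dy":-0.2,"dz":0,"wx":0,"wy":0,"wz":-0.22,"gripper":165},{"dx":0.89,"dy":-0.17,"dz":0,"wx":0,"wy":0,"wz":-0.22,"gripper":165},{"dx":0.89,"dy":-0.15,"dz":0,"wx":0,"wy":0,"wz":-0.22,"gripper":165},{"dx":0.89,"dy":-0.12,"dz":0,"wx":0,"wy":0,"wz":-0.22,"gripper":165},{"dx":0,"dy":0,"dz":0.99,"wx":0,"wy":0,"wz":0,"gripper":165},{"dx":0,"dy":0,"dz":0.99,"wx":0,"wy":0,"wz":0,"gripper":165},{"dx":0,"dy":-0.1,"dz":0,"wx":0,"wy":0,"wz":0,"gripper":165},{"dx":0.01,"dy":-0.26,"dz":0,"wx":0,"wy":0,"wz":0.33,"gripper":165},{"dx":0.02,"dy":-0.25,"dz":0,"wx":0,"wy":0,"wz":0.33,"gripper":165},{"dx":0.02,"dy":-0.09,"dz":0,"wx":0,"wy":0,"wz":0.34,"gripper":165},{"dx":0.02,"dy":-0.09,"dz":0,"wx":0,"wy":0,"wz":0.33,"gripper":165}]'

```text
time: 34.72
tool_pos: [0.5481, -0.0073, 0.2269]
ee_rot: [3.137, 0.001, 2.071]
wrist_force: [3.3, 2.3, -2.5]
width: 0.0333
finger_force: 1.7
```

```bash
python3 - <<'E'
from plan import *
rep(3)
visit(0,1.0,1.1,zw=.227,hold=0)
E
```

```text
t 34.72 th 1.133 r 0.0462 push 4.02 radial -0.38 z 0.2269
15 end [0.6511 0.0907 0.2271 2.0911]
0.0 0.0 -0.99 0.0
0.0 0.0 -0.98 0.0
0.26 0.89 0.0 -0.14
0.24 0.89 0.0 -0.15
0.23 0.9 0.0 -0.14
0.21 0.9 0.0 -0.15
0.2 0.9 0.0 -0.14
0.18 0.91 0.0 -0.14
0.16 0.91 0.0 -0.15
0.0 0.0 0.98 0.0
0.0 0.0 0.98 0.0
0.0 0.26 0.0 0.21
-0.01 0.27 0.0 0.21
-0.01 0.06 0.0 0.21
-0.02 0.06 0.0 0.21
```

>>> carry_out --deltas '[{"dx":0.02,"dy":-0.1,"dz":0,"wx":0,"wy":0,"wz":0.33,"gripper":165},{"dx":0.02,"dy":-0.1,"dz":0,"wx":0,"wy":0,"wz":0.33,"gripper":165}]'

```text
time: 34.88
tool_pos: [0.5445, -0.0083, 0.2268]
ee_rot: [3.136, 0.001, 1.992]
wrist_force: [3.2, 2.1, -3.1]
width: 0.0332
finger_force: 2.3
```

```bash
python3 - <<'E'
from plan import *
rep(3)
visit(0,1.0,1.1,zw=.227,hold=0)
E
```

```text
t 34.88 th 1.215 r 0.0463 push 3.75 radial -0.58 z 0.2268
15 end [0.651  0.0907 0.227  2.0912]
0.0 0.0 -0.99 0.0
0.0 0.0 -0.98 0.0
0.32 0.89 0.0 -0.24
0.3 0.9 0.0 -0.24
0.27 0.91 0.0 -0.23
0.25 0.92 0.0 -0.24
0.22 0.92 0.0 -0.24
0.2 0.93 0.0 -0.24
0.16 0.93 0.0 -0.24
0.0 0.0 0.98 0.0
0.0 0.0 0.98 0.0
0.0 0.27 0.0 0.21
-0.01 0.27 0.0 0.21
-0.02 0.05 0.0 0.21
-0.01 0.06 0.0 0.21
```

>>> carry_out --deltas '[{"dx":0,"dy":0,"dz":-0.99,"wx":0,"wy":0,"wz":0,"gripper":165},{"dx":0,"dy":0,"dz":-0.98,"wx":0,"wy":0,"wz":0,"gripper":165},{"dx":0.32,"dy":0.89,"dz":0,"wx":0,"wy":0,"wz":-0.24,"gripper":165},{"dx":0.3,"dy":0.9,"dz":0,"wx":0,"wy":0,"wz":-0.24,"gripper":165},{"dx":0.27,"dy":0.91,"dz":0,"wx":0,"wy":0,"wz":-0.23,"gripper":165},{"dx":0.25,"dy":0.92,"dz":0,"wx":0,"wy":0,"wz":-0.24,"gripper":165},{"dx":0.22,"dy":0.92,"dz":0,"wx":0,"wy":0,"wz":-0.24,"gripper":165},{"dx":0.2,"dy":0.93,"dz":0,"wx":0,"wy":0,"wz":-0.24,"gripper":165},{"dx":0.16,"dy":0.93,"dz":0,"wx":0,"wy":0,"wz":-0.24,"gripper":165},{"dx":0,"dy":0,"dz":0.98,"wx":0,"wy":0,"wz":0,"gripper":165},{"dx":0,"dy":0,"dz":0.98,"wx":0,"wy":0,"wz":0,"gripper":165},{"dx":0,"dy":0.1,"dz":0,"wx":0,"wy":0,"wz":0,"gripper":165},{"dx":0,"dy":0.22,"dz":0,"wx":0,"wy":0,"wz":0.21,"gripper":165},{"dx":-0.01,"dy":0.2,"dz":0,"wx":0,"wy":0,"wz":0.21,"gripper":165},{"dx":-0.02,"dy":0.07,"dz":0,"wx":0,"wy":0,"wz":0.21,"gripper":165},{"dx":-0.01,"dy":0.06,"dz":0,"wx":0,"wy":0,"wz":0.21,"gripper":165}]'

```text
time: 36.22
tool_pos: [0.6491, 0.0898, 0.2267]
ee_rot: [-3.14, 0.0, 2.091]
wrist_force: [-3.4, -1.3, -1.2]
width: 0.0333
finger_force: 1.7
```

```bash
python3 - <<'E'
from plan import *
rep(0)
visit(2,1.1,1.16,zw=.227,hold=0)
E
```

```text
t 36.22 th 1.049 r 0.0456 push 3.64 radial 0.58 z 0.2267
18 end [ 0.5326 -0.0506  0.2271  2.031 ]
0.0 0.0 -0.99 0.0
0.0 0.0 -0.98 0.0
-0.32 -0.91 0.0 0.0
-0.31 -0.91 0.0 0.0
-0.32 -0.91 0.0 0.0
-0.32 -0.91 0.0 0.0
-0.31 -0.91 0.0 0.0
-0.32 -0.91 0.0 0.0
-0.31 -0.91 0.0 0.0
-0.32 -0.91 0.0 0.0
-0.32 -0.91 0.0 0.0
-0.31 -0.91 0.0 0.0
0.0 0.0 0.98 0.0
0.0 0.0 0.97 0.0
-0.01 0.25 0.0 0.12
0.0 0.24 0.0 0.13
-0.01 0.04 0.0 0.12
-0.01 0.03 0.0 0.13
```

>>> carry_out --deltas '[{"dx":-0.02,"dy":0.1,"dz":0,"wx":0,"wy":0,"wz":0.33,"gripper":165},{"dx":-0.02,"dy":0.1,"dz":0,"wx":0,"wy":0,"wz":0.33,"gripper":165}]'

```text
time: 36.38
tool_pos: [0.6524, 0.0909, 0.2263]
ee_rot: [-3.138, -0.0, 2.011]
wrist_force: [-4.8, -1.8, -0.7]
width: 0.0333
finger_force: 2.6
```

```bash
python3 - <<'E'
from plan import *
rep(0)
E
```

```text
t 36.38 th 1.126 r 0.0455 push 5.09 radial 0.39 z 0.2263
```

>>> carry_out --deltas '[{"dx":-0.02,"dy":0.1,"dz":0,"wx":0,"wy":0,"wz":0.33,"gripper":165},{"dx":-0.01,"dy":0.05,"dz":0,"wx":0,"wy":0,"wz":0.17,"gripper":165}]'

```text
time: 36.55
tool_pos: [0.6545, 0.0911, 0.2262]
ee_rot: [-3.135, -0.0, 1.951]
wrist_force: [-8.4, -2.8, -0.4]
width: 0.0333
finger_force: 4.2
```

```bash
python3 - <<'E'
from plan import *
rep(0)
visit(2,1.1,1.2,zw=.227,hold=0)
E
```

```text
t 36.55 th 1.170 r 0.0452 push 8.81 radial 0.49 z 0.2262
19 end [ 0.5344 -0.0502  0.227   1.9918]
0.0 0.0 -0.99 0.0
0.0 0.0 -0.98 0.0
-0.4 -0.8 0.0 -0.11
-0.38 -0.81 0.0 -0.1
-0.38 -0.82 0.0 -0.11
-0.37 -0.82 0.0 -0.11
-0.35 -0.82 0.0 -0.1
-0.35 -0.83 0.0 -0.11
-0.33 -0.83 0.0 -0.11
-0.32 -0.84 0.0 -0.1
-0.32 -0.84 0.0 -0.11
-0.3 -0.84 0.0 -0.11
-0.29 -0.85 0.0 -0.1
0.0 0.0 0.96 0.0
0.0 0.0 0.97 0.0
0.0 0.27 0.0 0.21
-0.02 0.27 0.0 0.21
-0.01 0.05 0.0 0.2
-0.01 0.06 0.0 0.21
```

>>> carry_out --deltas '[{"dx":0,"dy":0,"dz":-0.99,"wx":0,"wy":0,"wz":0,"gripper":165},{"dx":0,"dy":0,"dz":-0.98,"wx":0,"wy":0,"wz":0,"gripper":165},{"dx":-0.4,"dy":-0.8,"dz":0,"wx":0,"wy":0,"wz":-0.11,"gripper":165},{"dx":-0.38,"dy":-0.81,"dz":0,"wx":0,"wy":0,"wz":-0.1,"gripper":165},{"dx":-0.38,"dy":-0.82,"dz":0,"wx":0,"wy":0,"wz":-0.11,"gripper":165},{"dx":-0.37,"dy":-0.82,"dz":0,"wx":0,"wy":0,"wz":-0.11,"gripper":165},{"dx":-0.35,"dy":-0.82,"dz":0,"wx":0,"wy":0,"wz":-0.1,"gripper":165},{"dx":-0.35,"dy":-0.83,"dz":0,"wx":0,"wy":0,"wz":-0.11,"gripper":165},{"dx":-0.33,"dy":-0.83,"dz":0,"wx":0,"wy":0,"wz":-0.11,"gripper":165},{"dx":-0.32,"dy":-0.84,"dz":0,"wx":0,"wy":0,"wz":-0.1,"gripper":165},{"dx":-0.32,"dy":-0.84,"dz":0,"wx":0,"wy":0,"wz":-0.11,"gripper":165},{"dx":-0.3,"dy":-0.84,"dz":0,"wx":0,"wy":0,"wz":-0.11,"gripper":165},{"dx":-0.29,"dy":-0.85,"dz":0,"wx":0,"wy":0,"wz":-0.1,"gripper":165},{"dx":0,"dy":0,"dz":0.96,"wx":0,"wy":0,"wz":0,"gripper":165},{"dx":0,"dy":0,"dz":0.97,"wx":0,"wy":0,"wz":0,"gripper":165},{"dx":0,"dy":0.1,"dz":0,"wx":0,"wy":0,"wz":0,"gripper":165},{"dx":0,"dy":0.22,"dz":0,"wx":0,"wy":0,"wz":0.21,"gripper":165},{"dx":-0.02,"dy":0.22,"dz":0,"wx":0,"wy":0,"wz":0.21,"gripper":165},{"dx":-0.01,"dy":0.05,"dz":0,"wx":0,"wy":0,"wz":0.2,"gripper":165},{"dx":-0.01,"dy":0.03,"dz":0,"wx":0,"wy":0,"wz":0.1,"gripper":165}]'

```text
time: 38.22
tool_pos: [0.535, -0.0498, 0.2266]
ee_rot: [-3.137, -0.001, 2.006]
wrist_force: [-6.1, -1.6, 0.2]
width: 0.0336
finger_force: 3.2
```

```bash
python3 - <<'E'
from plan import *
rep(2)
E
```

```text
t 38.22 th 1.208 r 0.0459 push 6.21 radial 1.07 z 0.2266
```

>>> carry_out --deltas '[{"dx":-0.01,"dy":0.07,"dz":0,"wx":0,"wy":0,"wz":0.3,"gripper":165},{"dx":-0.01,"dy":0.07,"dz":0,"wx":0,"wy":0,"wz":0.3,"gripper":165}]'

```text
time: 38.38
tool_pos: [0.5371, -0.0497, 0.2265]
ee_rot: [-3.135, 0.001, 1.933]
wrist_force: [-7.8, -4.6, 0.7]
width: 0.0333
finger_force: 4.6
```

```bash
python3 - <<'E'
from plan import *
rep(2)
visit(1,1.2,1.3,zw=.227,hold=0)
E
```

```text
t 38.38 th 1.256 r 0.0456 push 8.90 radial -1.54 z 0.2265
17 end [ 0.6827 -0.1295  0.2269  1.891 ]
0.0 0.0 -0.99 0.0
0.0 0.0 -0.98 0.0
-0.7 0.67 0.0 -0.05
-0.71 0.67 0.0 -0.06
-0.71 0.66 0.0 -0.05
-0.72 0.66 0.0 -0.06
-0.72 0.65 0.0 -0.05
-0.72 0.65 0.0 -0.06
-0.73 0.64 0.0 -0.05
-0.73 0.64 0.0 -0.05
-0.74 0.64 0.0 -0.06
0.0 0.0 0.97 0.0
0.0 0.0 0.98 0.0
0.01 -0.27 0.0 0.21
0.01 -0.27 0.0 0.21
0.01 -0.06 0.0 0.21
0.01 -0.05 0.0 0.21
```

>>> carry_out --deltas '[{"dx":0,"dy":0,"dz":-0.99,"wx":0,"wy":0,"wz":0,"gripper":165},{"dx":0,"dy":0,"dz":-0.98,"wx":0,"wy":0,"wz":0,"gripper":165},{"dx":-0.7,"dy":0.67,"dz":0,"wx":0,"wy":0,"wz":-0.05,"gripper":165},{"dx":-0.71,"dy":0.67,"dz":0,"wx":0,"wy":0,"wz":-0.06,"gripper":165},{"dx":-0.71,"dy":0.66,"dz":0,"wx":0,"wy":0,"wz":-0.05,"gripper":165},{"dx":-0.72,"dy":0.66,"dz":0,"wx":0,"wy":0,"wz":-0.06,"gripper":165},{"dx":-0.72,"dy":0.65,"dz":0,"wx":0,"wy":0,"wz":-0.05,"gripper":165},{"dx":-0.72,"dy":0.65,"dz":0,"wx":0,"wy":0,"wz":-0.06,"gripper":165},{"dx":-0.73,"dy":0.64,"dz":0,"wx":0,"wy":0,"wz":-0.05,"gripper":165},{"dx":-0.73,"dy":0.64,"dz":0,"wx":0,"wy":0,"wz":-0.05,"gripper":165},{"dx":-0.74,"dy":0.64,"dz":0,"wx":0,"wy":0,"wz":-0.06,"gripper":165},{"dx":0,"dy":0,"dz":0.97,"wx":0,"wy":0,"wz":0,"gripper":165},{"dx":0,"dy":0,"dz":0.98,"wx":0,"wy":0,"wz":0,"gripper":165},{"dx":0,"dy":-0.1,"dz":0,"wx":0,"wy":0,"wz":0,"gripper":165},{"dx":0.01,"dy":-0.22,"dz":0,"wx":0,"wy":0,"wz":0.21,"gripper":165},{"dx":0.01,"dy":-0.22,"dz":0,"wx":0,"wy":0,"wz":0.21,"gripper":165},{"dx":0.01,"dy":-0.06,"dz":0,"wx":0,"wy":0,"wz":0.21,"gripper":165},{"dx":0.01,"dy":-0.05,"dz":0,"wx":0,"wy":0,"wz":0.21,"gripper":165}]'

```text
time: 39.88
tool_pos: [0.6854, -0.128, 0.2282]
ee_rot: [3.136, 0.002, 1.891]
wrist_force: [2.9, 0.7, 0.5]
width: 0.0333
finger_force: 1.6
```

```bash
python3 - <<'E'
from plan import *
rep(1)
E
```

```text
t 39.88 th 1.227 r 0.0448 push 2.96 radial 0.21 z 0.2282
```

>>> carry_out --deltas '[{"dx":0.01,"dy":-0.1,"dz":0,"wx":0,"wy":0,"wz":0.3,"gripper":165},{"dx":0.01,"dy":-0.08,"dz":0,"wx":0,"wy":0,"wz":0.3,"gripper":165}]'

```text
time: 40.05
tool_pos: [0.6827, -0.1282, 0.2281]
ee_rot: [3.134, 0.001, 1.819]
wrist_force: [6.3, 2.7, -0.4]
width: 0.0333
finger_force: 3.4
```

```bash
python3 - <<'E'
from plan import *
rep(1)
E
```

```text
t 40.05 th 1.288 r 0.0445 push 6.78 radial -1.04 z 0.2281
```

>>> carry_out --deltas '[{"dx":0.01,"dy":-0.09,"dz":0,"wx":0,"wy":0,"wz":0.3,"gripper":165},{"dx":0.01,"dy":-0.05,"dz":0,"wx":0,"wy":0,"wz":0.2,"gripper":165}]'

```text
time: 40.22
tool_pos: [0.6808, -0.128, 0.2281]
ee_rot: [3.131, 0.001, 1.76]
wrist_force: [9.7, 2.8, -1.2]
width: 0.0332
finger_force: 4.8
```

```bash
python3 - <<'E'
from plan import *
rep(1)
visit(3,1.22,1.3,zw=.226,hold=0)
E
```

```text
t 40.22 th 1.329 r 0.0441 push 10.06 radial -0.96 z 0.2281
18 end [ 0.5406 -0.0084  0.2259  1.8919]
0.0 0.0 -0.93 0.0
0.0 0.0 -0.94 0.0
0.73 -0.52 0.0 -0.18
0.74 -0.5 0.0 -0.17
0.74 -0.48 0.0 -0.18
0.76 -0.47 0.0 -0.18
0.77 -0.45 0.0 -0.17
0.78 -0.44 0.0 -0.18
0.79 -0.42 0.0 -0.17
0.79 -0.4 0.0 -0.18
0.81 -0.39 0.0 -0.18
0.81 -0.37 0.0 -0.17
0.0 0.0 0.99 0.0
0.0 0.0 0.99 0.0
0.0 -0.26 0.0 0.16
0.01 -0.25 0.0 0.17
0.01 -0.05 0.0 0.17
0.01 -0.04 0.0 0.16
```

Screw 2 now takes 10 N. Screw 4 is next.

>>> carry_out --deltas '[{"dx":0,"dy":0,"dz":-0.93,"wx":0,"wy":0,"wz":0,"gripper":165},{"dx":0,"dy":0,"dz":-0.94,"wx":0,"wy":0,"wz":0,"gripper":165},{"dx":0.73,"dy":-0.52,"dz":0,"wx":0,"wy":0,"wz":-0.18,"gripper":165},{"dx":0.74,"dy":-0.5,"dz":0,"wx":0,"wy":0,"wz":-0.17,"gripper":165},{"dx":0.74,"dy":-0.48,"dz":0,"wx":0,"wy":0,"wz":-0.18,"gripper":165},{"dx":0.76,"dy":-0.47,"dz":0,"wx":0,"wy":0,"wz":-0.18,"gripper":165},{"dx":0.77,"dy":-0.45,"dz":0,"wx":0,"wy":0,"wz":-0.17,"gripper":165},{"dx":0.78,"dy":-0.44,"dz":0,"wx":0,"wy":0,"wz":-0.18,"gripper":165},{"dx":0.79,"dy":-0.42,"dz":0,"wx":0,"wy":0,"wz":-0.17,"gripper":165},{"dx":0.79,"dy":-0.4,"dz":0,"wx":0,"wy":0,"wz":-0.18,"gripper":165},{"dx":0.81,"dy":-0.39,"dz":0,"wx":0,"wy":0,"wz":-0.18,"gripper":165},{"dx":0.81,"dy":-0.37,"dz":0,"wx":0,"wy":0,"wz":-0.17,"gripper":165},{"dx":0,"dy":0,"dz":0.99,"wx":0,"wy":0,"wz":0,"gripper":165},{"dx":0,"dy":0,"dz":0.99,"wx":0,"wy":0,"wz":0,"gripper":165},{"dx":0,"dy":-0.1,"dz":0,"wx":0,"wy":0,"wz":0,"gripper":165},{"dx":0,"dy":-0.22,"dz":0,"wx":0,"wy":0,"wz":0.16,"gripper":165},{"dx":0.01,"dy":-0.2,"dz":0,"wx":0,"wy":0,"wz":0.17,"gripper":165},{"dx":0.01,"dy":-0.05,"dz":0,"wx":0,"wy":0,"wz":0.17,"gripper":165},{"dx":0.01,"dy":-0.04,"dz":0,"wx":0,"wy":0,"wz":0.16,"gripper":165}]'

```text
time: 41.8
tool_pos: [0.5391, -0.0096, 0.225]
ee_rot: [3.136, 0.0, 1.891]
wrist_force: [6.2, 3.2, -3.2]
width: 0.0329
finger_force: 3.1
```

```bash
python3 - <<'E'
from plan import *
rep(3)
E
```

```text
t 41.80 th 1.339 r 0.0467 push 6.88 radial -1.12 z 0.2250
```

>>> carry_out --deltas '[{"dx":0.01,"dy":-0.08,"dz":0,"wx":0,"wy":0,"wz":0.3,"gripper":165},{"dx":0.01,"dy":-0.06,"dz":0,"wx":0,"wy":0,"wz":0.2,"gripper":165}]'

```text
time: 41.97
tool_pos: [0.537, -0.0095, 0.225]
ee_rot: [3.134, -0.001, 1.831]
wrist_force: [7.3, 4.8, -4.0]
width: 0.0334
finger_force: 4.5
```

```bash
python3 - <<'E'
from plan import *
rep(3)
visit(0,1.17,1.2,zw=.226,hold=0)
E
```

```text
t 41.97 th 1.378 r 0.0465 push 8.28 radial -2.77 z 0.2250
16 end [0.6553 0.0919 0.226  1.9916]
0.0 0.0 -0.99 0.0
0.0 0.0 -0.98 0.0
0.41 0.82 0.0 -0.2
0.4 0.82 0.0 -0.2
0.37 0.84 0.0 -0.2
0.35 0.85 0.0 -0.19
0.34 0.85 0.0 -0.2
0.31 0.86 0.0 -0.2
0.29 0.87 0.0 -0.2
0.27 0.87 0.0 -0.2
0.0 0.0 0.96 0.0
0.0 0.0 0.96 0.0
0.0 0.23 0.0 0.06
0.0 0.23 0.0 0.07
0.0 0.02 0.0 0.06
-0.01 0.01 0.0 0.06
```

>>> carry_out --deltas '[{"dx":0.01,"dy":-0.07,"dz":0,"wx":0,"wy":0,"wz":0.25,"gripper":165}]'

```text
time: 42.05
tool_pos: [0.536, -0.0094, 0.225]
ee_rot: [3.132, -0.001, 1.801]
wrist_force: [9.8, 5.3, -5.7]
width: 0.0333
finger_force: 5.2
```

```bash
python3 - <<'E'
from plan import *
rep(3)
visit(0,1.17,1.2,zw=.226,hold=0)
E
```

```text
t 42.05 th 1.400 r 0.0464 push 10.77 radial -2.95 z 0.2250
16 end [0.6554 0.092  0.226  1.9921]
0.0 0.0 -0.99 0.0
0.0 0.0 -0.98 0.0
0.44 0.81 0.0 -0.23
0.41 0.82 0.0 -0.23
0.39 0.84 0.0 -0.23
0.36 0.84 0.0 -0.23
0.35 0.86 0.0 -0.23
0.32 0.86 0.0 -0.23
0.29 0.87 0.0 -0.23
0.27 0.88 0.0 -0.23
0.0 0.0 0.96 0.0
0.0 0.0 0.96 0.0
0.0 0.23 0.0 0.07
0.0 0.23 0.0 0.06
-0.01 0.02 0.0 0.06
0.0 0.01 0.0 0.06
```

>>> carry_out --deltas '[{"dx":0,"dy":0,"dz":-0.99,"wx":0,"wy":0,"wz":0,"gripper":165},{"dx":0,"dy":0,"dz":-0.98,"wx":0,"wy":0,"wz":0,"gripper":165},{"dx":0.44,"dy":0.81,"dz":0,"wx":0,"wy":0,"wz":-0.23,"gripper":165},{"dx":0.41,"dy":0.82,"dz":0,"wx":0,"wy":0,"wz":-0.23,"gripper":165},{"dx":0.39,"dy":0.84,"dz":0,"wx":0,"wy":0,"wz":-0.23,"gripper":165},{"dx":0.36,"dy":0.84,"dz":0,"wx":0,"wy":0,"wz":-0.23,"gripper":165},{"dx":0.35,"dy":0.86,"dz":0,"wx":0,"wy":0,"wz":-0.23,"gripper":165},{"dx":0.32,"dy":0.86,"dz":0,"wx":0,"wy":0,"wz":-0.23,"gripper":165},{"dx":0.29,"dy":0.87,"dz":0,"wx":0,"wy":0,"wz":-0.23,"gripper":165},{"dx":0.27,"dy":0.88,"dz":0,"wx":0,"wy":0,"wz":-0.23,"gripper":165},{"dx":0,"dy":0,"dz":0.96,"wx":0,"wy":0,"wz":0,"gripper":165},{"dx":0,"dy":0,"dz":0.96,"wx":0,"wy":0,"wz":0,"gripper":165},{"dx":0,"dy":0.1,"dz":0,"wx":0,"wy":0,"wz":0,"gripper":165},{"dx":0,"dy":0.2,"dz":0,"wx":0,"wy":0,"wz":0.07,"gripper":165},{"dx":0,"dy":0.16,"dz":0,"wx":0,"wy":0,"wz":0.06,"gripper":165},{"dx":0,"dy":0.05,"dz":0,"wx":0,"wy":0,"wz":0.1,"gripper":165}]'

```text
time: 43.38
tool_pos: [0.6535, 0.0911, 0.2264]
ee_rot: [3.141, 0.001, 1.995]
wrist_force: [-2.4, -1.6, 2.5]
width: 0.0331
finger_force: 1.6
```

```bash
python3 - <<'E'
from plan import *
rep(0)
E
```

```text
t 43.38 th 1.152 r 0.0454 push 2.88 radial -0.48 z 0.2264
```

>>> carry_out --deltas '[{"dx":0,"dy":0.07,"dz":0,"wx":0,"wy":0,"wz":0.2,"gripper":165},{"dx":0,"dy":0.07,"dz":0,"wx":0,"wy":0,"wz":0.2,"gripper":165}]'

```text
time: 43.55
tool_pos: [0.6547, 0.091, 0.2263]
ee_rot: [-3.138, 0.002, 1.945]
wrist_force: [-7.3, -5.2, 4.4]
width: 0.0334
finger_force: 4.2
```

```bash
python3 - <<'E'
from plan import *
rep(0)
E
```

```text
t 43.55 th 1.170 r 0.0450 push 8.70 radial -2.15 z 0.2263
```

>>> carry_out --deltas '[{"dx":0,"dy":0.07,"dz":0,"wx":0,"wy":0,"wz":0.2,"gripper":165}]'

```text
time: 43.63
tool_pos: [0.6555, 0.0912, 0.2263]
ee_rot: [-3.137, 0.003, 1.921]
wrist_force: [-9.7, -6.2, 4.6]
width: 0.0334
finger_force: 4.9
```

```bash
python3 - <<'E'
from plan import *
rep(0)
visit(2,1.26,1.28,zw=.226,hold=0)
E
```

```text
t 43.63 th 1.190 r 0.0449 push 11.21 radial -2.48 z 0.2263
18 end [ 0.538  -0.0494  0.2261  1.9112]
0.0 0.0 -0.98 0.0
0.0 0.0 -0.98 0.0
-0.46 -0.84 0.0 -0.01
-0.46 -0.84 0.0 -0.01
-0.45 -0.84 0.0 -0.01
-0.46 -0.84 0.0 -0.01
-0.45 -0.85 0.0 0.0
-0.46 -0.84 0.0 -0.01
-0.45 -0.84 0.0 -0.01
-0.45 -0.85 0.0 -0.01
-0.45 -0.84 0.0 -0.01
-0.45 -0.84 0.0 -0.01
0.0 0.0 0.99 0.0
0.0 0.0 0.98 0.0
0.0 0.22 0.0 0.04
-0.01 0.22 0.0 0.04
0.0 0.01 0.0 0.05
0.0 0.02 0.0 0.04
```

Screw 1 takes 11 N, which is right. I'll recheck screw 3.

>>> carry_out --deltas '[{"dx":0,"dy":0,"dz":-0.98,"wx":0,"wy":0,"wz":0,"gripper":165},{"dx":0,"dy":0,"dz":-0.98,"wx":0,"wy":0,"wz":0,"gripper":165},{"dx":-0.46,"dy":-0.84,"dz":0,"wx":0,"wy":0,"wz":-0.01,"gripper":165},{"dx":-0.46,"dy":-0.84,"dz":0,"wx":0,"wy":0,"wz":-0.01,"gripper":165},{"dx":-0.45,"dy":-0.84,"dz":0,"wx":0,"wy":0,"wz":-0.01,"gripper":165},{"dx":-0.46,"dy":-0.84,"dz":0,"wx":0,"wy":0,"wz":-0.01,"gripper":165},{"dx":-0.45,"dy":-0.85,"dz":0,"wx":0,"wy":0,"wz":0,"gripper":165},{"dx":-0.46,"dy":-0.84,"dz":0,"wx":0,"wy":0,"wz":-0.01,"gripper":165},{"dx":-0.45,"dy":-0.84,"dz":0,"wx":0,"wy":0,"wz":-0.01,"gripper":165},{"dx":-0.45,"dy":-0.85,"dz":0,"wx":0,"wy":0,"wz":-0.01,"gripper":165},{"dx":-0.45,"dy":-0.84,"dz":0,"wx":0,"wy":0,"wz":-0.01,"gripper":165},{"dx":-0.45,"dy":-0.84,"dz":0,"wx":0,"wy":0,"wz":-0.01,"gripper":165},{"dx":0,"dy":0,"dz":0.99,"wx":0,"wy":0,"wz":0,"gripper":165},{"dx":0,"dy":0,"dz":0.98,"wx":0,"wy":0,"wz":0,"gripper":165},{"dx":0,"dy":0.1,"dz":0,"wx":0,"wy":0,"wz":0,"gripper":165},{"dx":0,"dy":0.18,"dz":0,"wx":0,"wy":0,"wz":0.05,"gripper":165},{"dx":0,"dy":0.16,"dz":0,"wx":0,"wy":0,"wz":0.05,"gripper":165},{"dx":0,"dy":0.04,"dz":0,"wx":0,"wy":0,"wz":0.05,"gripper":165}]'

```text
time: 45.13
tool_pos: [0.5379, -0.0483, 0.2243]
ee_rot: [-3.132, -0.001, 1.916]
wrist_force: [-10.4, -3.5, -0.1]
width: 0.0338
finger_force: 5.6
```

```bash
python3 - <<'E'
from plan import *
rep(2)
E
```

```text
t 45.13 th 1.278 r 0.0469 push 11.02 radial 0.23 z 0.2243
```

```bash
python3 - <<'E'
from plan import *
visit(1,1.33,1.34,zw=.226,hold=0)
E
```

```text
17 end [ 0.6808 -0.1297  0.2261  1.8513]
0.0 0.0 -0.99 0.0
0.0 0.0 -0.98 0.0
-0.7 0.64 0.0 0.05
-0.69 0.65 0.0 0.05
-0.69 0.65 0.0 0.05
-0.69 0.66 0.0 0.05
-0.68 0.66 0.0 0.05
-0.68 0.66 0.0 0.05
-0.67 0.67 0.0 0.05
-0.67 0.68 0.0 0.05
-0.67 0.67 0.0 0.05
0.0 0.0 0.94 0.0
0.0 0.0 0.94 0.0
0.0 -0.22 0.0 0.03
0.0 -0.21 0.0 0.02
0.0 -0.01 0.0 0.02
0.01 -0.01 0.0 0.02
```

>>> carry_out --deltas '[{"dx":0,"dy":0,"dz":-0.99,"wx":0,"wy":0,"wz":0,"gripper":165},{"dx":0,"dy":0,"dz":-0.98,"wx":0,"wy":0,"wz":0,"gripper":165},{"dx":-0.7,"dy":0.64,"dz":0,"wx":0,"wy":0,"wz":0.05,"gripper":165},{"dx":-0.69,"dy":0.65,"dz":0,"wx":0,"wy":0,"wz":0.05,"gripper":165},{"dx":-0.69,"dy":0.65,"dz":0,"wx":0,"wy":0,"wz":0.05,"gripper":165},{"dx":-0.69,"dy":0.66,"dz":0,"wx":0,"wy":0,"wz":0.05,"gripper":165},{"dx":-0.68,"dy":0.66,"dz":0,"wx":0,"wy":0,"wz":0.05,"gripper":165},{"dx":-0.68,"dy":0.66,"dz":0,"wx":0,"wy":0,"wz":0.05,"gripper":165},{"dx":-0.67,"dy":0.67,"dz":0,"wx":0,"wy":0,"wz":0.05,"gripper":165},{"dx":-0.67,"dy":0.68,"dz":0,"wx":0,"wy":0,"wz":0.05,"gripper":165},{"dx":-0.67,"dy":0.67,"dz":0,"wx":0,"wy":0,"wz":0.05,"gripper":165},{"dx":0,"dy":0,"dz":0.94,"wx":0,"wy":0,"wz":0,"gripper":165},{"dx":0,"dy":0,"dz":0.94,"wx":0,"wy":0,"wz":0,"gripper":165},{"dx":0,"dy":-0.1,"dz":0,"wx":0,"wy":0,"wz":0,"gripper":165},{"dx":0,"dy":-0.17,"dz":0,"wx":0,"wy":0,"wz":0.03,"gripper":165},{"dx":0,"dy":-0.13,"dz":0,"wx":0,"wy":0,"wz":0.03,"gripper":165},{"dx":0,"dy":-0.04,"dz":0,"wx":0,"wy":0,"wz":0.03,"gripper":165}]'

```text
time: 46.55
tool_pos: [0.6835, -0.129, 0.2288]
ee_rot: [3.138, 0.002, 1.852]
wrist_force: [0.3, -0.6, 0.5]
width: 0.033
finger_force: 0.0
```

```bash
python3 - <<'E'
from plan import *
rep(1)
E
```

```text
t 46.55 th 1.279 r 0.0455 push 0.10 radial 0.69 z 0.2288
```

>>> carry_out --deltas '[{"dx":0,"dy":-0.08,"dz":0,"wx":0,"wy":0,"wz":0.1,"gripper":165},{"dx":0,"dy":-0.08,"dz":0,"wx":0,"wy":0,"wz":0.1,"gripper":165},{"dx":0,"dy":-0.04,"dz":0,"wx":0,"wy":0,"wz":0.1,"gripper":165}]'

```text
time: 46.8
tool_pos: [0.6804, -0.1297, 0.228]
ee_rot: [3.136, 0.001, 1.816]
wrist_force: [4.1, 0.6, 1.7]
width: 0.0332
finger_force: 2.3
```

```bash
python3 - <<'E'
from plan import *
rep(1)
E
```

```text
t 46.80 th 1.347 r 0.0457 push 4.13 radial 0.42 z 0.2280
```

>>> carry_out --deltas '[{"dx":0,"dy":-0.08,"dz":0,"wx":0,"wy":0,"wz":0.2,"gripper":165},{"dx":0,"dy":-0.03,"dz":0,"wx":0,"wy":0,"wz":0.1,"gripper":165}]'

```text
time: 46.97
tool_pos: [0.6797, -0.1293, 0.2279]
ee_rot: [3.132, 0.0, 1.78]
wrist_force: [8.8, 4.3, 0.4]
width: 0.0332
finger_force: 4.7
```

```bash
python3 - <<'E'
from plan import *
rep(1)
visit(3,1.4,1.4,zw=.226,hold=0)
E
```

```text
t 46.97 th 1.361 r 0.0453 push 9.53 radial -2.37 z 0.2279
18 end [ 0.5359 -0.0088  0.2259  1.7922]
0.0 0.0 -0.94 0.0
0.0 0.0 -0.94 0.0
0.74 -0.54 0.0 -0.01
0.74 -0.53 0.0 -0.01
0.74 -0.53 0.0 -0.01
0.74 -0.54 0.0 -0.01
0.74 -0.53 0.0 -0.01
0.74 -0.53 0.0 -0.01
0.74 -0.53 0.0 -0.01
0.75 -0.53 0.0 -0.01
0.74 -0.52 0.0 -0.01
0.75 -0.53 0.0 -0.01
0.0 0.0 0.99 0.0
0.0 0.0 0.99 0.0
0.0 -0.21 0.0 0.0
0.0 -0.22 0.0 0.0
0.0 0.0 0.0 0.0
0.0 0.0 0.0 0.0
```

>>> carry_out --deltas '[{"dx":0,"dy":0,"dz":-0.94,"wx":0,"wy":0,"wz":0,"gripper":165},{"dx":0,"dy":0,"dz":-0.94,"wx":0,"wy":0,"wz":0,"gripper":165},{"dx":0.74,"dy":-0.54,"dz":0,"wx":0,"wy":0,"wz":-0.01,"gripper":165},{"dx":0.74,"dy":-0.53,"dz":0,"wx":0,"wy":0,"wz":-0.01,"gripper":165},{"dx":0.74,"dy":-0.53,"dz":0,"wx":0,"wy":0,"wz":-0.01,"gripper":165},{"dx":0.74,"dy":-0.54,"dz":0,"wx":0,"wy":0,"wz":-0.01,"gripper":165},{"dx":0.74,"dy":-0.53,"dz":0,"wx":0,"wy":0,"wz":-0.01,"gripper":165},{"dx":0.74,"dy":-0.53,"dz":0,"wx":0,"wy":0,"wz":-0.01,"gripper":165},{"dx":0.74,"dy":-0.53,"dz":0,"wx":0,"wy":0,"wz":-0.01,"gripper":165},{"dx":0.75,"dy":-0.53,"dz":0,"wx":0,"wy":0,"wz":-0.01,"gripper":165},{"dx":0.74,"dy":-0.52,"dz":0,"wx":0,"wy":0,"wz":-0.01,"gripper":165},{"dx":0.75,"dy":-0.53,"dz":0,"wx":0,"wy":0,"wz":-0.01,"gripper":165},{"dx":0,"dy":0,"dz":0.99,"wx":0,"wy":0,"wz":0,"gripper":165},{"dx":0,"dy":0,"dz":0.99,"wx":0,"wy":0,"wz":0,"gripper":165},{"dx":0,"dy":-0.1,"dz":0,"wx":0,"wy":0,"wz":0,"gripper":165},{"dx":0,"dy":-0.17,"dz":0,"wx":0,"wy":0,"wz":0,"gripper":165},{"dx":0,"dy":-0.15,"dz":0,"wx":0,"wy":0,"wz":0,"gripper":165},{"dx":0,"dy":0,"dz":0,"wx":0,"wy":0,"wz":0,"gripper":165}]'

```text
time: 48.47
tool_pos: [0.535, -0.0099, 0.2253]
ee_rot: [3.136, 0.0, 1.792]
wrist_force: [5.5, 1.7, -3.0]
width: 0.0335
finger_force: 2.7
```

```bash
python3 - <<'E'
from plan import *
rep(3)
E
```

```text
t 48.47 th 1.422 r 0.0469 push 5.73 radial -0.45 z 0.2253
```

>>> carry_out --deltas '[{"dx":0,"dy":-0.07,"dz":0,"wx":0,"wy":0,"wz":0.15,"gripper":165},{"dx":0,"dy":0,"dz":0,"wx":0,"wy":0,"wz":0,"gripper":165}]'

```text
time: 48.63
tool_pos: [0.5346, -0.0098, 0.2254]
ee_rot: [3.133, -0.0, 1.774]
wrist_force: [8.4, 3.0, -5.8]
width: 0.033
finger_force: 4.4
```

```bash
python3 - <<'E'
from plan import *
rep(3)
E
```

```text
t 48.63 th 1.435 r 0.0467 push 8.89 radial -1.27 z 0.2254
```

>>> carry_out --deltas '[{"dx":0,"dy":0.35,"dz":0,"wx":0,"wy":0,"wz":0,"gripper":165},{"dx":0,"dy":0,"dz":-1,"wx":0,"wy":0,"wz":0,"gripper":165},{"dx":0,"dy":0,"dz":-1,"wx":0,"wy":0,"wz":0,"gripper":165},{"dx":0,"dy":0,"dz":-1,"wx":0,"wy":0,"wz":0,"gripper":165},{"dx":0,"dy":0,"dz":-1,"wx":0,"wy":0,"wz":0,"gripper":165},{"dx":0,"dy":0,"dz":-1,"wx":0,"wy":0,"wz":0,"gripper":165},{"dx":0,"dy":0,"dz":-1,"wx":0,"wy":0,"wz":0,"gripper":165},{"dx":0,"dy":0,"dz":0,"wx":0,"wy":0,"wz":0,"gripper":165},{"dx":0,"dy":0,"dz":0,"wx":0,"wy":0,"wz":0,"gripper":165}]'

```text
time: 49.38
tool_pos: [0.5395, -0.0093, 0.3463]
ee_rot: [3.138, 0.002, 1.774]
wrist_force: [-0.1, 0.1, -0.5]
width: 0.0334
finger_force: 0.0
```

```bash
python3 - <<'E'
from bench import robot, eyes
import cv2
im=eyes.snapshot("side")[:,:,::-1][150:290,220:380]; cv2.imwrite("pics/end.png",cv2.resize(im,None,fx=4,fy=4,interpolation=cv2.INTER_CUBIC))
E
```

```text
(no output)
```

View pics/end.png

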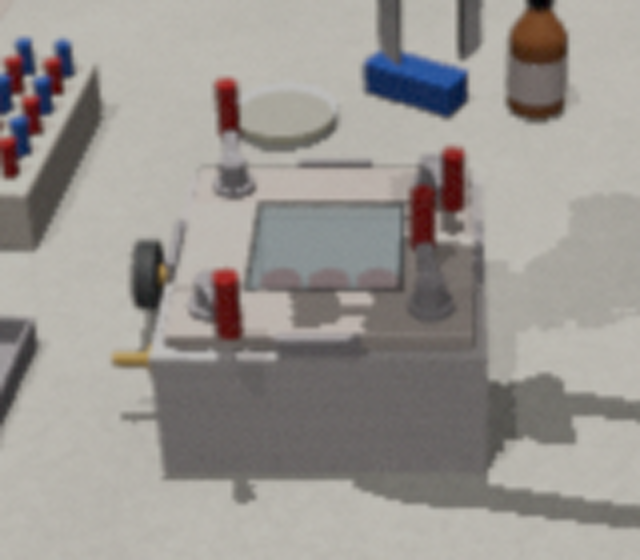

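The lid looks level and down on the rim, along row 345 of the crop. All four cranks have turned about 1.2 to 1.4 rad, with posts at (227,105), (453,180), (423,215) and (227,305), and the gripper is clear. I'm handing the job in.

```bash
python3 -c "
from bench import robot
print(robot.close_job())"
```

```text
the job is handed in; nothing more can be done
None
```

I tightened all four clamp screws in crisscross order; at the last check each handle held a push of about 9 to 11 N, and the lid looked level and home. The gripper was clear when I handed the job in at about 49 s; no verdict came back.

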